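Load the assay heater block, lock it and close its lid

TASK

Get the heater block ready for a run: draw the yellow-headed lock pin out of the deck and hang it in the yellow notch at the block's side, and stand every reagent cassette on the bench (two to four of them) fully down in the pocket marked with its own colour. Then swing the locking lever fully shut over the cassettes, and last of all lower the lid gently until it is fully closed. Leave the dropper bottle, the jar and the tip box as they stand.

Things in the scene. Friction and masses are not known exactly. Their poses are not given: they have to be found in the camera images.
- heater: The grey heater block, fixed to the bench: 220 (its x) x 210 (its y) x 40 mm high. Origin at the centre of its underside, on the bench; its z is up. In its deck (top face, 40 mm up) are four pockets in a row along its x at y = -58 mm and a pin bore; a lever and a lid, hinged along its +y edge, sit on it. Its -y side carries the yellow notch bracket.
- pocket_red (a point): Centre of the floor of the red-marked pocket (red strip on the deck on its -y side), 20 mm above the bench; heater frame x = -75 mm, y = -58 mm. The pocket is 34 (heater x) x 46 (heater y) mm, 20 mm deep, with a 3 mm chamfer at the mouth; axes as the heater's. The cassettes look the same turned by half a turn.
- pocket_green (a point): Centre of the floor of the green-marked pocket (green strip on the deck on its -y side), 20 mm above the bench; heater frame x = -36 mm, y = -58 mm. The pocket is 34 (heater x) x 46 (heater y) mm, 20 mm deep, with a 3 mm chamfer at the mouth; axes as the heater's. The cassettes look the same turned by half a turn.
- pocket_blue (a point): Centre of the floor of the blue-marked pocket (blue strip on the deck on its -y side), 20 mm above the bench; heater frame x = 3 mm, y = -58 mm. The pocket is 34 (heater x) x 46 (heater y) mm, 20 mm deep, with a 3 mm chamfer at the mouth; axes as the heater's. The cassettes look the same turned by half a turn.
- pocket_black (a point): Centre of the floor of the black-marked pocket (black strip on the deck on its -y side), 20 mm above the bench; heater frame x = 42 mm, y = -58 mm. The pocket is 34 (heater x) x 46 (heater y) mm, 20 mm deep, with a 3 mm chamfer at the mouth; axes as the heater's. The cassettes look the same turned by half a turn.
- bore (a point): Mouth of the pin's bore in the deck, at heater x = 26, y = 24.4 mm, 40 mm above the bench. The bore is 14 mm across and 20 mm deep.
- notch (a point): Middle of the parking notch, level with the top of the yellow bracket, 55 mm above the bench, at heater x = 75, y = -122 mm. It is a 13 mm wide slot through the 10 mm thick, 46 mm wide bracket, open above, below and to heater -y; closed end 6.5 mm to +y of this point, open end 15 mm to -y. The pin hangs here upright by its head, shaft down through the slot.
- pin: Lock pin, 50 g: steel shaft 10 mm in diameter, 45 mm long, below a yellow round head 20 mm in diameter, 22 mm tall. Origin at the shaft's foot, z towards the head. Starts upright and loose in the bore, foot on its floor (origin 20 mm, head 65 to 87 mm above the bench), where its head blocks the lever's way. Parked, its origin is 45 mm below point notch.
- lever (a joint): Locking lever's angle a, rad: 0 = shut (bar over the row of cassettes), up to 1.6 = open (bar towards heater +y); starts at 1.35 to 1.5. Upright pivot at heater x = 85, y = -58 mm; turns with about 0.5 N at the knob and stays where left. Bar 14 mm wide, 162 mm long, 67 to 73 mm above the bench (seated cassettes' tops: 65 mm). The knob is at heater x = 85 - 128 cos a, y = -58 + 128 sin a mm.
- lever_knob (a point): Top centre of the lever's orange knob, 101 mm above the bench, 128 mm from the pivot; an upright cylinder 16 mm in diameter and 28 mm tall standing on the bar (from 73 to 101 mm).
- lid (a joint): Lid's angle, rad: 0 = fully closed, up to 2.05 = open, leaning back; starts at 1.75 to 2.0. The hinge is stiff, so that the lid stays at any angle; about 3 to 5 N at the handle edge closes it.
- lid_hinge (a point): Middle of the lid's hinge line (along heater x), 42 mm above the bench at heater x = 0, y = 105 mm. The lid is a downward-open cover 220 (x) x 210 x 72 mm deep, 4 mm walls, white with a clear top; closed, it reaches to heater y = -105 mm and from 42 to 114 mm above the bench. Opening lifts its -y edge up and over towards +y.
- lid_handle (a point): Centre of the lid's blue handle tab, 60 (along heater x) x 24 x 8 mm thick, standing out from the middle of the lid's front (-y) wall. Closed: 82 mm above the bench at heater x = 0, y = -117 mm, lying level; with the lid up it points upward.
- cassette_red: White reagent cassette with a red cap and a heavy 12 mm metal foot, 30 (its x) x 42 (its y) x 45 mm tall, 70 g, standing upright on the bench; may be absent. Origin at the centre of its underside, z up. Seated, its top is 25 mm above the deck.
- cassette_green: White reagent cassette with a green cap and a heavy 12 mm metal foot, 30 (its x) x 42 (its y) x 45 mm tall, 70 g, standing upright on the bench; may be absent. Origin at the centre of its underside, z up. Seated, its top is 25 mm above the deck.
- cassette_blue: White reagent cassette with a blue cap and a heavy 12 mm metal foot, 30 (its x) x 42 (its y) x 45 mm tall, 70 g, standing upright on the bench; may be absent. Origin at the centre of its underside, z up. Seated, its top is 25 mm above the deck.
- cassette_black: White reagent cassette with a black cap and a heavy 12 mm metal foot, 30 (its x) x 42 (its y) x 45 mm tall, 70 g, standing upright on the bench; may be absent. Origin at the centre of its underside, z up. Seated, its top is 25 mm above the deck.
- dropper: Bystander: amber dropper bottle, 28 mm in diameter, 75 mm tall, standing; origin at the centre of its underside. Leave alone.
- jar: Bystander: clear specimen jar with orange cap, 56 mm in diameter, 60 mm tall, standing; origin at the centre of its underside. Leave alone.
- tipbox: Bystander: blue pipette-tip box 70 x 100 x 45 mm; origin at the centre of its underside. Leave alone.
Mind the look-alikes: they are no part of the job. Leave any orange look-alike of the cassette_blue alone.

How it is judged:
On the way, in this order (a step that is already met when the one before it is completed fails the run):
1. the pin hangs in the notch and every cassette present is fully down in the pocket of its colour, the lever still open (horizontal distance between pin and notch below 0.008 m and z of pin in the frame of notch between -0.049 and -0.04 m and angle between pin's own z axis and vertical below 0.17 rad and distance between cassette_red and pocket_red below 0.005 m and angle between each of cassette_red, cassette_green, cassette_blue, cassette_black's own z axis and vertical below 0.07 rad and distance between cassette_green and pocket_green below 0.005 m and distance between cassette_blue and pocket_blue below 0.005 m and distance between cassette_black and pocket_black below 0.005 m and value of joint lever above 0.3 rad), for 0.2 s.
2. the locking lever is swung shut over the seated cassettes, the lid still open (distance between cassette_red and pocket_red below 0.005 m and angle between each of cassette_red, cassette_green, cassette_blue, cassette_black's own z axis and vertical below 0.07 rad and distance between cassette_green and pocket_green below 0.005 m and distance between cassette_blue and pocket_blue below 0.005 m and distance between cassette_black and pocket_black below 0.005 m and value of joint lever below 0.06 rad and value of joint lid above 0.5 rad), for 0.2 s.
3. the lid is closed (value of joint lid below 0.04 rad), for 0.2 s.
At the end, for the whole second after the job is handed in: The pin hangs upright in the notch (within 8 mm, head on the bracket), every cassette present is at rest fully down in the pocket of its colour (within 5 mm of the floor centre, upright), the lever is shut (below 0.06 rad) and the lid closed (below 0.04 rad) (horizontal distance between pin and notch below 0.008 m and z of pin in the frame of notch between -0.049 and -0.04 m and angle between pin's own z axis and vertical below 0.17 rad and distance between cassette_red and pocket_red below 0.005 m and angle between each of cassette_red, cassette_green, cassette_blue, cassette_black's own z axis and vertical below 0.07 rad and distance between cassette_green and pocket_green below 0.005 m and distance between cassette_blue and pocket_blue below 0.005 m and distance between cassette_black and pocket_black below 0.005 m and value of joint lever below 0.06 rad and value of joint lid below 0.04 rad and linear speed of each of pin, cassette_red, cassette_green, cassette_blue, cassette_black below 0.02 m/s); the robot touches nothing.
It fails at once if the lid is slammed (faster than 2.5 rad/s) (velocity of joint lid below -2.5 rad/s).
It fails at once if the dropper is moved by more than 25 mm or tipped (distance of dropper from where it was at the start of the episode above 0.025 m or angle between dropper's own z axis and vertical above 0.35 rad).
It fails at once if the jar is moved by more than 25 mm or tipped (distance of jar from where it was at the start of the episode above 0.025 m or angle between jar's own z axis and vertical above 0.35 rad).
It fails at once if the tipbox is moved by more than 25 mm or tipped (distance of tipbox from where it was at the start of the episode above 0.025 m or angle between tipbox's own z axis and vertical above 0.35 rad).
Of cassette_red, cassette_green, cassette_blue, cassette_black only 2 to 4 are there at a start; the rules pass over those that are not, and their reading is None.
At some moment in a run one of cassette_red, cassette_green, cassette_blue, cassette_black may be knocked a few centimetres aside while the robot is not near it.
It also fails if it takes over 210 s, if anything falls off the work surface, if the arm or the gripper's body presses on something with over 40 N, if the wrist force passes 120 N, or if a joint passes its speed limit or range.

ROBOT

A 6-joint arm with a two-finger parallel gripper is mounted at the origin on the work surface. World frame = base frame: x ahead of the robot, y to its left, z up, the work surface at z = 0. Lengths are in m, angles in rad, forces in N, time in s.
With the tool pointing down it reaches from about 0.325 to 0.775 m from the base axis. Payload 5.5 kg.
Tool frame: the origin (TCP) lies at the very end of the fingers, on their centre line; the grasp point (between the pads) lies 19 mm behind it; z points along the fingers, y is the line along which they close (so a half turn about z gives the same grasp; the last joint's range is limited). The gripper opens to 88 mm and grips with 3 to 60 N. Pads are 20 mm wide; open, the fingers measure 115 mm over their backs; the gripper's body (75 mm by 178 mm) begins 61 mm behind the grasp point.
Start: joints at [1.225, 0.091, 1.231, -0, 1.82, -0.057], TCP at [0.171, 0.575, 0.223] pointing down, gripper open.
Joint ranges: [-2.87, 2.87], [-0.86, 2.18], [0.17, 2.46], [-1.51, 4.65], [0.06, 2.69], [-2.65, 2.65]. Speed limits (rad/s): [2.57, 2.57, 3.01, 3.14, 3.14, 3.14].

INTERFACE

Orientations are given as a 3x3 rotation matrix whose columns are the frame's x, y, z axes.
In Python, from cell import readout, vision, r, models gives the robot as it stands.
- The arm moves only by the tool step_arm, never from a script. Its argument "moves" is a list that holds one entry, the list of rows, each a list of 4 numbers: the shift along the tool's x, y, z in units of 25 cm (1.0 is 25 cm), then the turn about the tool's z in units of 180 degrees (1.0 is 180 degrees). In form: [[[tx, ty, tz, turn], ...]]. A call has 1 to 8 rows; each row is the pose to reach, as a shift and turn from the pose commanded when the call began, along the tool's axes at that moment, turning the shorter way round; what a row does not reach only later rows make up. A row lasts 1/10 s, in which the tool goes at most 50 mm and 8.59 degrees, less where a joint would pass 70% of its speed; a pose out of reach is approached as far as the arm can. A call with a number of a shift or a turn outside -1 to 1 is refused whole. A call with a gripper value outside its range is refused whole. "claw" is the opening, from 0 (shut) to 1 (fully open), set as the call begins (left out, the last holds). The fingers move at their own pace and stop on an object; the grip force is fixed at half the most. Time passes only in rows, so rows that repeat a pose let the fingers close. It gives the time, the measured TCP pose, the force, the opening and the grip force at its end, in the units of the state.
- readout.state(): the state, without advancing time (a new reading comes with each control period).
- vision.capture(name): name is "side" or "top" or "wrist"; returns a dict with "frame" (420x560x3 uint8, red, green, blue), "z_map" (420x560 float32, m along the optical axis (not along the pixel's ray), 0 where there is no reading), "vertical_fov" (degrees; the focal length in pixels is half the picture's height over the tangent of half this angle, whatever the lens; pixels are square), "cx", "cy" (the principal point, pixels), "R" (3x3) and "t" (3): a world point X has camera coordinates R X + t. Camera axes: x right, y down, z forward; pixel columns grow to the right and rows downward; lengths in m; the calibration is good to about 2 mm. The wrist camera is an equidistant fisheye: a pixel r from the principal point sees the ray r / f radians off the axis. A picture is of the moment at which its call begins.
- r.job_done(): hands the job in; it is judged then, once.
Trained networks look in a picture, given as the dict that the camera call returned (one of the last four; its "shot" number tells which), for a name from the list of things; names that differ only in an ending like _2 or _b are one class to them, and where a whole thing is asked for, a point or a joint stands for the part that bears it (a point fixed in the world has none). Each returns a list of dicts, best first, with "p" (0 to 1); they miss things now and then, are a little off and sometimes report something else, mostly with a low value. They report only what shows in the picture. A call takes as long as a camera call. They do not tell look-alikes from the thing itself.
- models.cut_out(picture, label): "mask" (420x560 bool, what is visible of it) and "point" ([column, row] as shares, 0 to 1, of the picture: columns of its width, rows of its height, amid what is visible of it).
- models.landmark_of(picture, label): "point" ([column, row] as shares, 0 to 1, of the picture: columns of its width, rows of its height: a listed point, or the origin of a listed thing).
The state is a dict: "time_s": time; "joints": joint angles; "joint_vel": joint speeds; "tau": joint torques, N m; "tool_pos": TCP position; "tool_rot": TCP orientation; "wrist_force": force on the tool from outside, world axes, zero at the start; "moment": the same for the moment, N m; "opening": finger opening in m; "finger_force": force on a finger pad.
Only numpy, scipy, OpenCV 4.12 (cv2) and the standard library are available. Lean on these libraries where they do the work, as an engineer would, in place of code of your own. Each camera call takes 0.05 s, during which the arm holds its last target. There are 200 camera calls.

## Working session

There is one attempt and no reset: what is moved stays moved. The work goes in short steps, Python scripts to look and compute and a tool call to move; the robot and the scene stay as the last step left them, time stands still between calls to the robot, and variables do not carry over. Pictures are saved under pics/ and viewed, at most 14 in all, crops included, and the job is handed in when it is done.

Besides the shell and the picture viewer there is one more tool, called by a JSON object that holds its "fn" and its "kwargs". step_arm: Moves the arm, as the interface text tells. Shifts and turns lie within -1 to 1; 1 stands for 25 cm of shift or 180 degrees of turn. Its arguments: {"type":"object","properties":{"moves":{"type":"array"},"claw":{"type":"number"}},"required":["moves"]}

```bash
ls; mkdir -p pics
cat > h.py <<'E'
import numpy as np, cv2
from cell import readout, vision, r, models
def cap(n): return vision.capture(n)
def save(p,f): cv2.imwrite(f,cv2.cvtColor(p["frame"],cv2.COLOR_RGB2BGR))
def foc(p): return p["frame"].shape[0]/2/np.tan(np.radians(p["vertical_fov"])/2)
def rays(p,uv,fish=False):
    uv=np.asarray(uv,float); f=foc(p); d=(uv-[p["cx"],p["cy"]])/f
    if fish:
        th=np.linalg.norm(d,axis=-1,keepdims=True); s=np.where(th>1e-9,np.tan(th)/np.maximum(th,1e-9),1); d=d*s
    return np.concatenate([d,np.ones(d.shape[:-1]+(1,))],-1)
def world(p,uv,z,fish=False):  # z depth along axis
    c=rays(p,uv,fish)*np.asarray(z)[...,None]
    return (c-p["t"])@p["R"]
def onplane(p,uv,h,fish=False):
    d=rays(p,uv,fish)@p["R"]; o=-p["R"].T@p["t"]
    return o+d*((h-o[2])/d[...,2])[...,None]
def cloud(p,fish=False):
    H,W=p["z_map"].shape; u,v=np.meshgrid(np.arange(W),np.arange(H))
    return world(p,np.stack([u,v],-1),p["z_map"],fish)
def px(p,pt): return np.array(pt)*[p["frame"].shape[1],p["frame"].shape[0]]
E
python3 - <<'E'
from h import *
print(readout.state())
for n in ("top","side"):
    p=cap(n); save(p,f"pics/{n}0.png"); C=cloud(p)
    print(n,p["vertical_fov"],p["cx"],p["cy"],(-p["R"].T@p["t"]).round(3),p["R"].round(2).tolist())
    for l in "heater pin lever lever_knob lid lid_handle cassette_red cassette_green cassette_blue cassette_black dropper jar tipbox".split():
        for d in models.cut_out(p,l)[:3]:
            m=d["mask"]&(p["z_map"]>0); q=C[m]
            if len(q): print(l,round(d["p"],2),px(p,d["point"]).round(),m.sum(),np.median(q,0).round(3),np.percentile(q,95,0).round(3))
    for l in "heater pocket_red pocket_green pocket_blue pocket_black bore notch pin lever_knob lid_hinge lid_handle".split():
        for d in models.landmark_of(p,l)[:1]: print("LM",l,round(d["p"],2),px(p,d["point"]).round(1))
E
```

```text
pics
{'time_s': 0.0, 'joints': array([ 1.22533517e+00,  9.18379999e-02,  1.23188618e+00, -1.85408368e-05,
        1.81979905e+00, -5.67223997e-02]), 'joint_vel': array([ 1.24334627e-03,  1.64675976e-03, -9.98708198e-05,  7.90041757e-05,
        7.22558789e-04, -2.69463275e-04]), 'tau': array([-8.53486363e-04, -4.46444178e+01, -4.06449723e+01,  6.95885997e-02,
        2.90644588e-02, -2.01350449e-04]), 'tool_pos': array([0.17076452, 0.57487231, 0.22151921]), 'tool_rot': array([[-9.58602443e-01,  2.84747171e-01, -6.36844972e-04],
       [ 2.84747869e-01,  9.58600714e-01, -1.82260182e-03],
       [ 9.14993338e-05, -1.92849080e-03, -9.99998136e-01]]), 'wrist_force': array([ 0.52109976, -0.65306134, -0.21547786]), 'moment': array([-0.02677083,  0.00167333, -0.01299328]), 'finger_force': 0.0, 'opening': 0.08756995996999999}
top 56.21539407936029 276.13001394102577 205.19873186714952 [0.4   0.011 0.961] [[-0.01, -1.0, 0.0], [-0.98, 0.01, -0.17], [0.17, -0.01, -0.98]]
heater 0.62 [202. 199.] 17601 [0.562 0.185 0.041] [0.675 0.284 0.238]
pin 0.6 [243. 199.] 71 [0.572 0.087 0.086] [0.581 0.094
[... 1914 characters left out ...]
 0.92 [152. 230.] 496 [ 0.506 -0.294  0.034] [ 0.517 -0.276  0.047]
cassette_black 0.19 [313. 259.] 772 [0.627 0.067 0.073] [0.634 0.148 0.098]
dropper 0.92 [162. 313.] 404 [ 0.751 -0.215  0.042] [ 0.757 -0.206  0.075]
jar 0.76 [152. 193.] 599 [ 0.379 -0.331  0.04 ] [ 0.389 -0.312  0.062]
tipbox 0.68 [444. 197.] 76 [0.378 0.383 0.045] [0.407 0.394 0.047]
LM heater 0.61 [315.7 256.6]
LM pocket_red 0.67 [295.3 222.5]
LM pocket_green 0.68 [288.5 233.9]
LM pocket_blue 0.7 [285.9 248.2]
LM pocket_black 0.61 [285.8 256.3]
LM bore 0.75 [323.  254.2]
LM notch 0.97 [249.2 251.8]
LM pin 0.45 [324.1 259. ]
LM lever_knob 0.83 [343.2 250.8]
LM lid_hinge 0.91 [361.4 245.5]
LM lid_handle 0.61 [426.1 180.2]
```

View pics/top0.png

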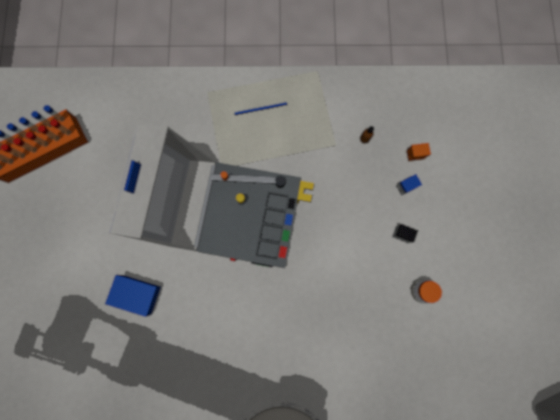

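View pics/side0.png

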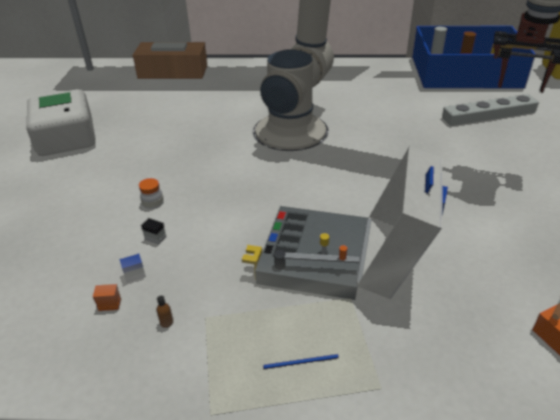

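The top view shows blue cassette at (410,184), black at (406,233), and an orange look-alike at (420,151), which I'll leave. There's also a small red thing at (233,258), which I'll check with a crop. Next: fit the heater pose.

```bash
cat > m.py <<'E'
from h import *
from scipy.optimize import least_squares
LM={"heater":(0,0,0),"pocket_red":(-75,-58,20),"pocket_green":(-36,-58,20),"pocket_blue":(3,-58,20),"pocket_black":(42,-58,20),"bore":(26,24.4,40),"notch":(75,-122,55),"lid_hinge":(0,105,42)}
def fit(rows):
    A=np.array([a for a,_ in rows]);B=np.array([b for _,b in rows])
    def f(q):
        c,s=np.cos(q[2]),np.sin(q[2]); return (A@np.array([[c,s],[-s,c]])+q[:2]-B).ravel()/.004
    s=least_squares(f,[.54,.1,0],loss="soft_l1"); return s.x,(f(s.x).reshape(-1,2)*4).round(1)
def deckrect(C,c,yaw):
    R=np.array([[np.cos(yaw),np.sin(yaw)],[-np.sin(yaw),np.cos(yaw)]])
    m=(abs(C[...,2]-.04)<.004); q=(C[m][:,:2]-c)@R.T*1000
    q=q[(abs(q)<130).all(1)]
    return [np.percentile(q[abs(q[:,1])<40,0],[1,99]),np.percentile(q[abs(q[:,0])<60,1],[1,99])]
def obj(C,box,zl):
    x0,x1,y0,y1=box; m=(C[...,0]>x0)&(C[...,0]<x1)&(C[...,1]>y0)&(C[...,1]<y1)&(C[...,2]>zl[0])&(C[...,2]<zl[1])
    q=C[m][:,:2]*1000; 
    return (cv2.minAreaRect(q.astype(np.float32)) if len(q)>5 else None),len(q),q.mean(0)
E
python3 - <<'E'
from m import *
allr=[]
P={n:cap(n) for n in("top","side")}
for n,p in P.items():
    rows=[]
    for l,a in LM.items():
        d=models.landmark_of(p,l)
        if d: rows.append((np.array(a[:2])/1000,onplane(p,px(p,d[0]["point"]),a[2]/1000)[:2]))
    print(n,*fit(rows)); allr+=rows
q,_=fit(allr); print(q)
for n,p in P.items():
    C=cloud(p); print(n,deckrect(C,q[:2],q[2]))
    print("blue",obj(C,(.57,.66,-.36,-.27),(.04,.05))); print("black",obj(C,(.45,.55,-.35,-.24),(.04,.05)))
    print("orange",obj(C,(.67,.75,-.39,-.3),(.04,.05)))
    print("pin",obj(C,(.54,.61,.06,.12),(.082,.09))); print("knob",obj(C,(.57,.68,.08,.2),(.096,.105)))
a=P["top"]["frame"][140:300,110:330]; b=P["top"]["frame"][120:280,350:450]
im=cv2.resize(np.hstack([a,b]),None,fx=2.5,fy=2.5,interpolation=cv2.INTER_CUBIC)
cv2.imwrite("pics/crop1.png",im[...,::-1])
E
```

```text
top [ 0.54428981  0.06878033 -0.18995384] [[-0.6  4.7]
 [-5.3 -1.6]
 [ 9.9  0.1]
 [12.4 -0.3]
 [-1.5  0.6]
 [-0.1 -7. ]
 [-2.7  1.7]]
side [ 0.54630525  0.07044664 -0.16236363] [[-2.5  2.4]
 [ 6.7 -3.1]
 [-1.4 -0.2]
 [-1.2  4.3]
 [ 0.9 -0.3]
 [-2.2 -5.2]
 [ 2.6  1.2]]
[ 0.54525798  0.06958918 -0.17993353]
top [array([-109.78448213,  106.29708708]), array([-104.5658459 ,  127.39812361])]
blue (((613.8208618164062, -319.5726623535156), (29.95768928527832, 44.49836730957031), 26.355262756347656), 227, array([ 613.74875528, -318.72575639]))
black (((494.6553955078125, -302.1458740234375), (43.327693939208984, 31.189905166625977), 67.07579040527344), 250, array([ 494.46307289, -301.98246358]))
orange (((697.6886596679688, -348.7711486816406), (30.931907653808594, 44.74291229248047), 6.600335597991943), 225, array([ 697.33178171, -348.31402288]))
pin (((573.0028076171875, 87.46329498291016), (18.482690811157227, 16.677350997924805), 88.37361145019531), 59, array([573.1252211 ,  87.35255218]))
knob (((651.3642578125, 154.66668701171875), (98.89754486083984, 17.060544967651367), 50.643257141
[... 190 characters left out ...]
0634765625, 42.433650970458984), 26.551851272583008), 246, array([ 618.38359422, -314.66893115]))
black (((497.1607666015625, -297.96038818359375), (44.000144958496094, 35.193115234375), 68.72834014892578), 204, array([ 499.69965391, -297.37747178]))
orange (((700.71044921875, -344.9007873535156), (34.06340026855469, 43.36383056640625), 4.955789089202881), 300, array([ 701.93351287, -344.12674723]))
pin (((577.113037109375, 92.06987762451172), (18.198781967163086, 21.009763717651367), 38.72636795043945), 63, array([578.74626266,  91.3328965 ]))
knob (((652.8269653320312, 154.66500854492188), (94.13629913330078, 16.77273178100586), 46.599754333496094), 87, array([649.10976834, 149.79802286]))
```

View pics/crop1.png

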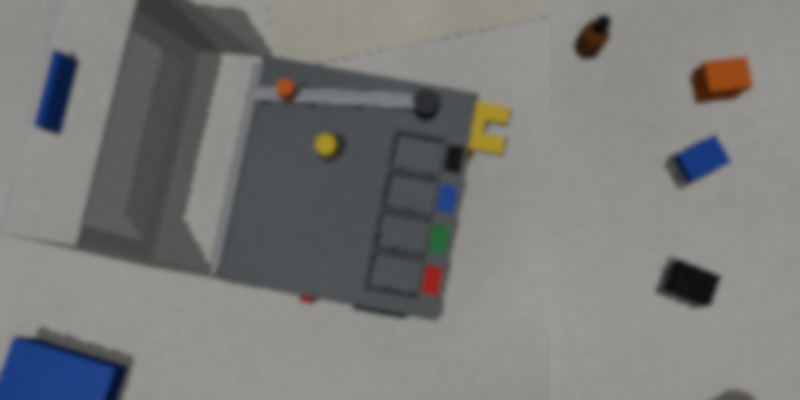

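Top (left crop): the pockets, markers, pin, lever and notch are clear, and the red spot at (308,297) is heater trim, as it's far too small for a cap. The candidates at right are orange (725,77), blue (703,160) and black (690,283). Blue and black are the cassettes present. The orange one is the look-alike and stays. First I'll rise and swing over the heater.

```bash
cat > go.py <<'E'
import sys
from h import *
def plan(pos,ydeg):
    s=readout.state(); R=np.array(s["tool_rot"]); p=np.array(s["tool_pos"])
    d=R.T@(np.array(pos)-p)/.25
    cur=np.degrees(np.arctan2(R[1,1],R[0,1])); t=(ydeg-cur+90)%180-90
    return d, -t/180, s
if __name__=="__main__":
    d,t,s=plan([float(v) for v in sys.argv[1:4]],float(sys.argv[4]))
    print("shift",d.round(4),"turn",round(t,4),"pos",np.round(s["tool_pos"],4),"j",np.round(s["joints"],2),"t",round(s["time_s"],2))
E
python3 go.py 0.36 0.42 0.40 -10; python3 go.py 0.575 0.09 0.30 -10
```

```text
shift [-0.9019 -0.3795 -0.7094] turn 0.4636 pos [0.1709 0.5752 0.2226] j [ 1.23  0.09  1.23  0.    1.82 -0.06] t 3.4
shift [-2.1022 -1.4    -0.3095] turn 0.4636 pos [0.1709 0.5752 0.2226] j [ 1.23  0.09  1.23  0.    1.82 -0.06] t 3.4
```

{"fn": "step_arm", "kwargs": {"moves": [[[-0.08,-0.03,-0.18,0.045],[-0.2,-0.08,-0.34,0.09],[-0.34,-0.14,-0.5,0.135],[-0.48,-0.2,-0.62,0.18],[-0.62,-0.26,-0.71,0.225],[-0.76,-0.32,-0.71,0.27],[-0.9,-0.38,-0.71,0.315],[-0.9,-0.38,-0.71,0.36]]], "claw": 0.6}}

```text
time_s: 4.2
tool_pos: [0.3627, 0.4174, 0.4003]
tool_rot: [[-0.139, 0.99, 0.001], [0.99, 0.139, -0.0], [-0.001, 0.001, -1.0]]
wrist_force: [-1.3, 0.8, -0.1]
opening: 0.0528
finger_force: 0.0
```

```bash
python3 go.py 0.56 0.07 0.32 -10
```

```text
shift [-1.4857  0.5878  0.3228] turn 0.1 pos [0.3627 0.4174 0.4003] j [ 0.79  0.08  0.92 -0.    2.14  0.65] t 4.2
```

{"fn": "step_arm", "kwargs": {"moves": [[[-0.15,0.09,0,0.04],[-0.3,0.18,0,0.08],[-0.45,0.28,0,0.1],[-0.6,0.38,0,0.1],[-0.75,0.48,0,0.1],[-0.88,0.55,0,0.1],[-1,0.59,0.05,0.1],[-1,0.59,0.1,0.1]]]}}

```text
time_s: 5.0
tool_pos: [0.5449, 0.1916, 0.3744]
tool_rot: [[0.167, 0.986, 0.0], [0.986, -0.167, -0.001], [-0.001, 0.0, -1.0]]
wrist_force: [-0.2, 0.1, -0.3]
opening: 0.0529
finger_force: 0.0
```

```bash
python3 - <<'E'
from m import *
p=cap("wrist"); save(p,"pics/w1.png"); print((-p["R"].T@p["t"]).round(3),p["R"].round(2).tolist(),p["vertical_fov"],p["cx"],p["cy"])
rows=[];names=[]
for l,a in LM.items():
    d=models.landmark_of(p,l)
    if d: rows.append((np.array(a[:2])/1000,onplane(p,px(p,d[0]["point"]),a[2]/1000,True)[:2])); names.append((l,d[0]["p"],px(p,d[0]["point"]).round()))
print(names); print(fit(rows))
E
python3 go.py 0.56 0.07 0.32 -10
```

```text
[0.559 0.271 0.535] [[0.99, -0.17, -0.0], [-0.16, -0.94, 0.29], [-0.05, -0.29, -0.96]] 65.70646984690485 275.74841587179804 205.9248914945899
[('heater', 0.89, array([283., 224.])), ('pocket_red', 0.8, array([246., 261.])), ('pocket_green', 0.84, array([265., 260.])), ('pocket_blue', 0.92, array([288., 261.])), ('pocket_black', 0.78, array([308., 259.])), ('bore', 0.95, array([305., 217.])), ('notch', 0.92, array([328., 302.])), ('lid_hinge', 0.73, array([290., 172.]))]
(array([ 0.54413636,  0.07074077, -0.18307185]), array([[ 5.3, -3.4],
       [-3.7,  4.4],
       [ 1.8,  0.3],
       [-0.8,  1.4],
       [ 2.8, -3. ],
       [-2.9, -5.3],
       [ 0.3,  2.1],
       [-1.7,  1.8]]))
shift [-0.4852  0.149   0.2241] turn 0.004 pos [0.5427 0.1957 0.3761] j [0.29 0.12 0.92 0.   2.1  0.45] t 5.45
```

View pics/w1.png

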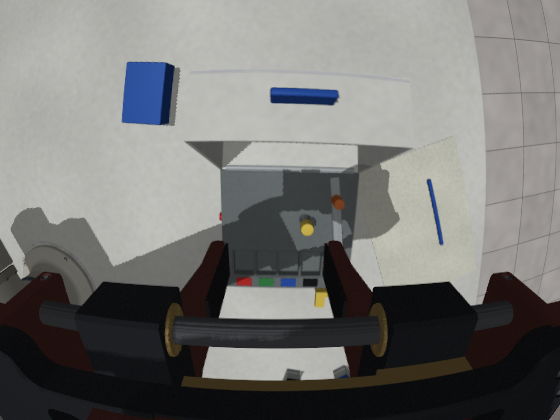

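The wrist view confirms the heater pose at about (0.5445, 0.0705), yaw -0.183. The pin is at (307,228) with its head clear of the lever. Going above the pin.

```bash
python3 go.py 0.5745 0.090 0.15 -10.5
```

```text
shift [-0.3974  0.1925  0.9042] turn 0.0068 pos [0.5427 0.1957 0.3761] j [0.29 0.12 0.92 0.   2.1  0.45] t 5.45
```

{"fn": "step_arm", "kwargs": {"moves": [[[-0.15,0.07,0.0,0.007],[-0.3,0.14,0.05,0.007],[-0.4,0.19,0.2,0.007],[-0.4,0.19,0.38,0.007],[-0.4,0.19,0.56,0.007],[-0.4,0.19,0.74,0.007],[-0.4,0.19,0.86,0.007],[-0.4,0.19,0.9,0.007]]]}}

```text
time_s: 6.25
tool_pos: [0.5718, 0.0888, 0.1459]
tool_rot: [[0.184, 0.983, -0.006], [0.983, -0.184, -0.001], [-0.002, -0.006, -1.0]]
wrist_force: [0.3, -1.2, -0.4]
opening: 0.0526
finger_force: 0.0
```

```bash
cat > pinlook.py <<'E'
from m import *
from go import plan
p=cap("wrist"); C=cloud(p,True); f=p["frame"].astype(int)
hsv=cv2.cvtColor(p["frame"],cv2.COLOR_RGB2HSV)
m=(hsv[...,0]>20)&(hsv[...,0]<35)&(hsv[...,1]>120)&(hsv[...,2]>60)
n,lab,st,ce=cv2.connectedComponentsWithStats(m.astype(np.uint8))
for i in range(1,n):
    if st[i,4]<30: continue
    q=C[(lab==i)]; print(st[i].tolist(),ce[i].round(1),"med",np.median(q,0).round(4),"p98z",np.percentile(q[:,2],[2,98]).round(4))
    t=q[q[:,2]>np.percentile(q[:,2],98)-.004]; print("  top mean",t.mean(0).round(4),"rect",cv2.minAreaRect((t[:,:2]*1000).astype(np.float32)))
    uv=np.argwhere(lab==i)[:,::-1].astype(np.float32)
    w=onplane(p,uv,np.percentile(q[:,2],97),True); print("  plane rect",cv2.minAreaRect((w[:,:2]*1000).astype(np.float32)))
import sys
save(p,sys.argv[1])
E
python3 pinlook.py pics/w2.png;python3 go.py 0.5745 0.090 0.068 -10.5
```

```text
[268, 200, 27, 32, 687] [281.1 216. ] med [0.5765 0.093  0.0853] p98z [0.0675 0.0869]
  top mean [0.5761 0.0916 0.0868] rect ((585.3045654296875, 123.7080078125), (87.08682250976562, 18.88260841369629), 74.2857894897461)
  plane rect ((576.5885620117188, 93.89669799804688), (23.418996810913086, 18.687294006347656), 79.57711029052734)
[332, 346, 14, 9, 99] [338.1 350.2] med [ 0.6061 -0.0738  0.0539] p98z [0.0492 0.2416]
  top mean [0.5926 0.1223 0.2577] rect ((591.21728515625, 137.29971313476562), (0.5158827900886536, 62.09291076660156), 5.454579830169678)
  plane rect ((593.1307373046875, 104.98463439941406), (3.0437238216400146, 3.613555431365967), 84.90153503417969)
[305, 348, 16, 8, 113] [311.9 351.2] med [ 0.5799 -0.0686  0.0539] p98z [0.0529 0.055 ]
  top mean [ 0.5802 -0.0684  0.0539] rect ((580.5206909179688, -68.81126403808594), (11.060126304626465, 15.63585090637207), 79.47734069824219)
  plane rect ((580.38427734375, -68.05396270751953), (10.086182594299316, 15.565793991088867), 77.50419616699219)
shift [0.0067 0.0101 0.314 ] turn -0.0004 pos [0.5721 0.0889 0.1465] j [ 0.1   0.04  1.42 -0.    1.69  0.28] t 6.3
```

View pics/w2.png

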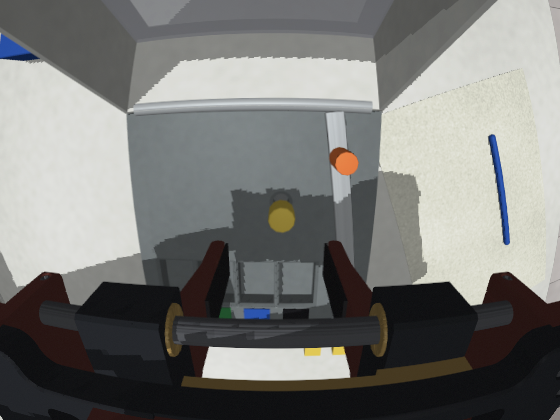

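{"fn": "step_arm", "kwargs": {"moves": [[[0.011,0.012,0.0,0],[0.011,0.012,0.0,0],[0.011,0.012,0.1,0],[0.011,0.012,0.2,0],[0.011,0.012,0.28,0],[0.011,0.012,0.31,0],[0.011,0.012,0.31,0],[0.011,0.012,0.31,0]]], "claw": 0.43}}

```text
time_s: 7.1
tool_pos: [0.5781, 0.091, 0.0748]
tool_rot: [[0.184, 0.983, 0.003], [0.983, -0.184, 0.0], [0.001, 0.003, -1.0]]
wrist_force: [-0.4, 0.0, 0.1]
opening: 0.0375
finger_force: 0.0
```

```bash
python3 go.py 0.5755 0.091 0.067 -10.5
```

```text
shift [-0.0018 -0.0104  0.0311] turn -0.0006 pos [0.5781 0.091  0.0748] j [ 0.1   0.07  1.51 -0.    1.55  0.28] t 7.1
```

{"fn": "step_arm", "kwargs": {"moves": [[[0,-0.008,0.02,0],[0,-0.008,0.031,0],[0,-0.008,0.031,0],[0,-0.008,0.031,0]]]}}

```text
time_s: 7.5
tool_pos: [0.575, 0.0912, 0.0649]
tool_rot: [[0.184, 0.983, -0.0], [0.983, -0.184, -0.0], [-0.0, -0.0, -1.0]]
wrist_force: [-0.2, -0.7, 0.2]
opening: 0.0383
finger_force: 0.0
```

{"fn": "step_arm", "kwargs": {"moves": [[[0,0,0,0],[0,0,0,0],[0,0,0,0],[0,0,0,0],[0,0,0,0],[0,0,0,0]]], "claw": 0}}

```text
time_s: 8.1
tool_pos: [0.5751, 0.0912, 0.065]
tool_rot: [[0.184, 0.983, 0.0], [0.983, -0.184, 0.0], [0.0, 0.0, -1.0]]
wrist_force: [1.0, -0.1, 0.7]
opening: 0.0192
finger_force: 30.0
```

{"fn": "step_arm", "kwargs": {"moves": [[[0,0,-0.1,0],[0,0,-0.2,0],[0,0,-0.35,0],[0,0,-0.45,0],[0,0,-0.45,0]]]}}

```text
time_s: 8.6
tool_pos: [0.5768, 0.0914, 0.1824]
tool_rot: [[0.184, 0.983, 0.008], [0.983, -0.184, 0.001], [0.002, 0.008, -1.0]]
wrist_force: [0.5, -0.5, 0.1]
opening: 0.019
finger_force: 30.0
```

```bash
python3 go.py 0.5854 -0.12 0.177 -10.5
```

```text
shift [-0.8248  0.1894  0.021 ] turn -0.0006 pos [0.5768 0.0914 0.1824] j [0.1  0.04 1.36 0.   1.74 0.28] t 8.6
```

{"fn": "step_arm", "kwargs": {"moves": [[[-0.12,0.04,0,0],[-0.28,0.08,0,0],[-0.45,0.12,0,0],[-0.6,0.16,0,0],[-0.75,0.19,0,0],[-0.82,0.19,0,0],[-0.82,0.19,0,0],[-0.82,0.19,0,0]]]}}

```text
time_s: 9.4
tool_pos: [0.5838, -0.1182, 0.1765]
tool_rot: [[0.184, 0.983, -0.001], [0.983, -0.184, 0.001], [0.001, -0.001, -1.0]]
wrist_force: [0.1, -0.0, -0.9]
opening: 0.0196
finger_force: 30.0
```

```bash
python3 pinlook.py pics/w3.png;python3 - <<'E'
from m import *
print(readout.state()["tool_pos"],readout.state()["opening"])
for n in ("wrist","top"):
    p=cap(n); w=n=="wrist"; rows=[]
    for l,a in LM.items():
        d=models.landmark_of(p,l)
        if d and d[0]["p"]>.5: rows.append((np.array(a[:2])/1000,onplane(p,px(p,d[0]["point"]),a[2]/1000,w)[:2])); print(l,rows[-1][1].round(4))
    q,e=fit(rows); print(n,q,e.tolist())
E
```

```text
[252, 118, 53, 36, 1525] [278.4 134. ] med [ 0.5992 -0.0594  0.0538] p98z [0.0524 0.0554]
  top mean [ 0.5971 -0.0603  0.0551] rect ((597.2686157226562, -58.233428955078125), (38.194480895996094, 45.478515625), 79.56217956542969)
  plane rect ((596.6207275390625, -61.61201858520508), (30.752456665039062, 45.15778732299805), 79.51569366455078)
[257, 247, 39, 50, 1543] [275.8 271.6] med [ 0.5849 -0.1148  0.1968] p98z [0.1794 0.1984]
  top mean [ 0.5844 -0.1172  0.1984] rect ((586.6386108398438, -83.71244049072266), (90.59272766113281, 18.9954833984375), 86.06307220458984)
  plane rect ((585.2308349609375, -114.08839416503906), (27.283058166503906, 18.642175674438477), 78.0286865234375)
[ 0.58395568 -0.11768161  0.17684605] 0.019197441997865005
heater [0.5448 0.069 ]
pocket_red [0.4595 0.0229]
pocket_green [0.4986 0.0194]
pocket_blue [0.5367 0.0111]
pocket_black [0.5734 0.0073]
notch [ 0.5946 -0.0618]
lid_hinge [ 0.5768 -0.149 ]
wrist [ 0.54639031  0.06829988 -0.21520803] [[1.6, -0.7], [1.3, 4.8], [0.2, -0.1], [0.2, -0.1], [1.6, -4.6], [-1.0, -5.1], [-8.0, 319.9]]
heater [0.5507 0.066 ]
pocket_red [0.4599 0.0239]
pocket_green [0.4896 0.0204]
pocket_blue [0.5291 0.0059]
pocket_black [0.5721 0.002 ]
bore [0.5709 0.0826]
notch [ 0.5971 -0.0628]
lid_hinge [0.5682 0.1718]
top [ 0.54375043  0.06700121 -0.20451605] [[-7.0, 1.0], [-1.4, 1.6], [7.1, -2.9], [5.8, 3.7], [1.0, -0.3], [3.3, 3.0], [-4.7, -4.9], [-3.1, -2.0]]
```

View pics/w3.png

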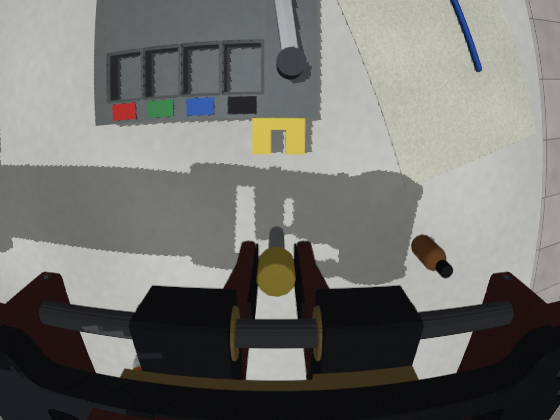

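The bracket's plane rect is centred at (0.5966, -0.0616), 45 mm wide, yaw -10.5°. It lies at pixel (278,134), with the held pin at (276,271). Everything agrees within 1 mm.

```bash
python3 go.py 0.5958 -0.0645 0.120 -10.5
```

```text
shift [0.2235 0.0061 0.2296] turn -0.0006 pos [ 0.584  -0.1191  0.1774] j [-0.26  0.08  1.33 -0.    1.74 -0.07] t 10.35
```

{"fn": "step_arm", "kwargs": {"moves": [[[0.08,0.006,0,0],[0.18,0.006,0,0],[0.22,0.006,0.08,0],[0.22,0.006,0.16,0],[0.22,0.006,0.22,0],[0.22,0.006,0.23,0],[0.22,0.006,0.23,0],[0.22,0.006,0.23,0]]]}}

```text
time_s: 11.15
tool_pos: [0.5961, -0.0657, 0.1211]
tool_rot: [[0.185, 0.983, 0.002], [0.983, -0.185, -0.0], [0.0, 0.002, -1.0]]
wrist_force: [0.4, 0.0, -0.9]
opening: 0.0191
finger_force: 30.0
```

```bash
cat > mean.py <<'E'
from h import *
q=[]
for i in range(4): cap("top"); q.append(readout.state()["tool_pos"])
q=np.array(q); print((q*1000).round(1).tolist())
E
python3 mean.py; python3 go.py 0.5958 -0.0645 0.060 -10.5
```

```text
[[596.2, -65.7, 121.3], [596.2, -65.6, 121.3], [596.1, -65.6, 121.2], [596.0, -65.5, 121.0]]
shift [ 0.0037 -0.0021  0.2438] turn -0.0007 pos [ 0.596  -0.0655  0.121 ] j [-0.17  0.09  1.41  0.    1.64  0.02] t 11.35
```

{"fn": "step_arm", "kwargs": {"moves": [[[0.003,-0.002,0.04,0],[0.003,-0.002,0.08,0],[0.003,-0.002,0.1,0],[0.003,-0.002,0.12,0],[0.003,-0.002,0.12,0]]]}}

```text
time_s: 11.85
tool_pos: [0.5947, -0.0643, 0.0885]
tool_rot: [[0.184, 0.983, -0.002], [0.983, -0.184, 0.0], [-0.0, -0.002, -1.0]]
wrist_force: [-0.4, 0.0, -0.1]
opening: 0.0192
finger_force: 30.0
```

{"fn": "step_arm", "kwargs": {"moves": [[[0,0,0.03,0],[0,0,0.06,0],[0,0,0.09,0],[0,0,0.118,0],[0,0,0.118,0],[0,0,0.118,0]]]}}

```text
time_s: 12.45
tool_pos: [0.5951, -0.0644, 0.0601]
tool_rot: [[0.184, 0.983, -0.001], [0.983, -0.184, 0.0], [-0.0, -0.001, -1.0]]
wrist_force: [-0.3, -0.1, -0.4]
opening: 0.0194
finger_force: 30.0
```

{"fn": "step_arm", "kwargs": {"moves": [[[0,0,0.008,0],[0,0,0.01,0],[0,0,0.01,0]]]}}

```text
time_s: 12.75
tool_pos: [0.5953, -0.0645, 0.058]
tool_rot: [[0.184, 0.983, 0.0], [0.983, -0.184, -0.0], [-0.0, 0.0, -1.0]]
wrist_force: [-0.2, 0.3, -0.4]
opening: 0.0197
finger_force: 30.0
```

{"fn": "step_arm", "kwargs": {"moves": [[[0,0,0,0],[0,0,0,0],[0,0,0,0],[0,0,-0.02,0],[0,0,-0.1,0],[0,0,-0.25,0],[0,0,-0.4,0],[0,0,-0.4,0]]], "claw": 0.4}}

```text
time_s: 13.55
tool_pos: [0.5978, -0.0648, 0.1657]
tool_rot: [[0.184, 0.983, 0.011], [0.983, -0.184, -0.002], [0.0, 0.011, -1.0]]
wrist_force: [0.6, 0.2, 1.0]
opening: 0.0354
finger_force: 0.0
```

```bash
cat > cass.py <<'E'
from m import *
import sys
ps={n:cap(n) for n in("top","side")}
for n,p in ps.items():
    C=cloud(p)
    print(n,"blue",obj(C,(.57,.66,-.37,-.27),(.04,.05))[:2],"black",obj(C,(.45,.55,-.35,-.24),(.04,.05))[:2])
    hsv=cv2.cvtColor(p["frame"],cv2.COLOR_RGB2HSV); m=(hsv[...,0]>20)&(hsv[...,0]<35)&(hsv[...,1]>120)&(hsv[...,2]>60)
    q=C[m]; q=q[(abs(q[:,0]-.59)<.06)&(abs(q[:,1]+.065)<.06)]; print("yellow z pct",np.percentile(q[:,2],[5,50,95]).round(4), q[q[:,2]>.07].mean(0).round(4))
E
python3 cass.py; python3 pinlook.py pics/w4.png; python3 go.py .615 -.24 .2 26
```

```text
top blue (((613.7267456054688, -319.2106018066406), (30.03092384338379, 45.03120803833008), 26.242752075195312), 227) black (((494.59515380859375, -302.73712158203125), (43.85542297363281, 31.304733276367188), 66.51290893554688), 251)
yellow z pct [0.07   0.0762 0.2442] [ 0.5794 -0.0627  0.113 ]
side blue (((616.8694458007812, -315.33013916015625), (35.72795104980469, 43.07748031616211), 27.778804779052734), 250) black (((497.88458251953125, -297.3801574707031), (46.22676467895508, 32.61872863769531), 67.04823303222656), 200)
yellow z pct [0.0497 0.0565 0.078 ] [ 0.6002 -0.0639  0.0795]
[248, 181, 54, 44, 2088] [274.9 200.4] med [ 0.5971 -0.0586  0.0541] p98z [0.0452 0.0767]
  top mean [ 0.5959 -0.0624  0.0815] rect ((601.4852905273438, -29.61058807373047), (90.58009338378906, 18.386152267456055), 80.31309509277344)
  plane rect ((597.3168334960938, -56.23828887939453), (35.16598129272461, 41.295814514160156), 79.40837097167969)
shift [-0.6757  0.2072 -0.1697] turn -0.2034 pos [ 0.5952 -0.0644  0.1576] j [-0.16  0.08  1.35 -0.    1.7   0.02] t 13.7
```

Head top is at z = 0.0767, against 0.077 expected, so the pin is hanging properly. Next the blue cassette, gripped across its 42 mm side.

```bash
python3 go.py .6155 -.316 .16 116.3
```

```text
shift [-0.9741  0.2652 -0.0097] turn 0.295 pos [ 0.5952 -0.0644  0.1576] j [-0.16  0.08  1.35 -0.    1.7   0.02] t 13.7
```

{"fn": "step_arm", "kwargs": {"moves": [[[-0.1,0.03,-0.03,0.03],[-0.25,0.07,-0.03,0.07],[-0.4,0.11,-0.03,0.11],[-0.56,0.15,-0.03,0.155],[-0.72,0.2,-0.03,0.2],[-0.86,0.24,-0.02,0.245],[-0.97,0.265,-0.01,0.285],[-0.97,0.265,-0.01,0.295]]], "claw": 0.72}}

```text
time_s: 14.5
tool_pos: [0.6139, -0.3185, 0.156]
tool_rot: [[0.9, 0.435, -0.005], [0.435, -0.9, 0.002], [-0.004, -0.004, -1.0]]
wrist_force: [-0.8, 0.8, -0.4]
opening: 0.063
finger_force: 0.0
```

```bash
cat > wlook.py <<'E'
from m import *
import sys
lab,f=sys.argv[1],sys.argv[2]
for i in range(3): p=cap("wrist")
C=cloud(p,True); hsv=cv2.cvtColor(p["frame"],cv2.COLOR_RGB2HSV).astype(int)
tp=np.array(readout.state()["tool_pos"])
if lab=="blue": col=(abs(hsv[...,0]-113)<14)&(hsv[...,1]>110)&(hsv[...,2]>60)
else: col=(hsv[...,2]<45)
m=(col&(abs(C[...,2]-.045)<.006)&(np.hypot(C[...,0]-tp[0],C[...,1]-tp[1])<.06)).astype(np.uint8)
m=cv2.morphologyEx(m,cv2.MORPH_OPEN,np.ones((3,3),np.uint8))
uv=np.argwhere(m)[:,::-1].astype(float)
w=(onplane(p,uv,.045,True)[:,:2]*1000).astype(np.float32)
print("tool",(tp*1000).round(1),"n",len(w),"rect",cv2.minAreaRect(w),"px",uv.mean(0))
save(p,f)
E
python3 wlook.py blue pics/w5.png; python3 cass.py; python3 go.py .6155 -.316 .16 116.3
```

```text
tool [ 615.1 -314.8  158. ] n 1616 rect ((617.2233276367188, -316.863037109375), (30.122663497924805, 41.72688674926758), 26.3212833404541) px [278.49814356 200.41893564]
top blue (((609.0341186523438, -310.0086669921875), (30.006874084472656, 21.504213333129883), 25.87253761291504), 119) black (((496.3494567871094, -298.7640380859375), (34.860774993896484, 31.679920196533203), 67.11219024658203), 194)
yellow z pct [0.0503 0.0552 0.077 ] [ 0.5931 -0.0673  0.076 ]
side blue (((616.6375122070312, -315.5387268066406), (35.993831634521484, 42.50420379638672), 26.905357360839844), 248) black (((497.6861572265625, -297.01922607421875), (44.58517074584961, 32.76276397705078), 65.49211120605469), 202)
yellow z pct [0.0518 0.0561 0.0774] [ 0.6001 -0.0635  0.0759]
shift [-0.0034  0.0064 -0.0028] turn 0.0005 pos [ 0.6155 -0.3142  0.1593] j [-0.52  0.34  1.06  0.    1.74  0.59] t 14.75
```

View pics/w5.png

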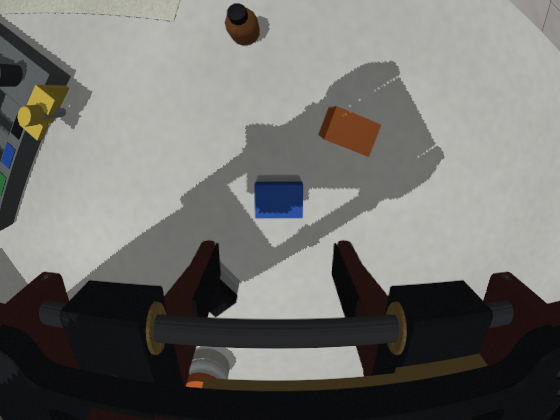

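The blue cap is at (278,200), rect 30 x 42 mm at (0.617, -0.317), and the orange look-alike at (350,131) is clear of the fingers. Descending.

```bash
python3 go.py .6168 -.3165 .024 116.3
```

```text
shift [0.0008 0.0113 0.5412] turn 0.0005 pos [ 0.6155 -0.3142  0.1593] j [-0.52  0.34  1.06  0.    1.74  0.59] t 14.75
```

{"fn": "step_arm", "kwargs": {"moves": [[[0,0.011,0.1,0],[0,0.011,0.22,0],[0,0.011,0.34,0],[0,0.011,0.44,0],[0,0.011,0.5,0],[0,0.011,0.52,0],[0,0.011,0.52,0],[0,0.011,0.52,0]]]}}

```text
time_s: 15.55
tool_pos: [0.6179, -0.3177, 0.0323]
tool_rot: [[0.896, 0.443, 0.002], [0.443, -0.896, -0.001], [0.002, 0.002, -1.0]]
wrist_force: [-0.6, -0.3, 0.1]
opening: 0.063
finger_force: 0.0
```

```bash
python3 go.py .6168 -.3165 .024 116.3
```

```text
shift [-0.0017 -0.0063  0.0333] turn 0.0001 pos [ 0.6179 -0.3177  0.0323] j [-0.52  0.38  1.23  0.    1.52  0.59] t 15.55
```

{"fn": "step_arm", "kwargs": {"moves": [[[0,-0.003,0.02,0],[0,-0.003,0.032,0],[0,-0.003,0.032,0],[0,-0.003,0.032,0]]]}}

```text
time_s: 15.95
tool_pos: [0.6166, -0.3168, 0.0224]
tool_rot: [[0.897, 0.443, -0.0], [0.443, -0.897, 0.0], [-0.0, -0.0, -1.0]]
wrist_force: [0.2, 0.2, -0.2]
opening: 0.0634
finger_force: 0.0
```

{"fn": "step_arm", "kwargs": {"moves": [[[0,0,0,0],[0,0,0,0],[0,0,0,0],[0,0,0,0],[0,0,0,0]]], "claw": 0}}

```text
time_s: 16.45
tool_pos: [0.6167, -0.3168, 0.0225]
tool_rot: [[0.897, 0.443, 0.0], [0.443, -0.897, -0.0], [0.0, 0.0, -1.0]]
wrist_force: [-0.1, -0.5, 0.1]
opening: 0.0418
finger_force: 30.0
```

{"fn": "step_arm", "kwargs": {"moves": [[[0,0,-0.1,0],[0,0,-0.25,0],[0,0,-0.4,0],[0,0,-0.5,0],[0,0,-0.5,0],[0,0,-0.5,0]]]}}

```text
time_s: 17.05
tool_pos: [0.6167, -0.3168, 0.147]
tool_rot: [[0.897, 0.443, 0.0], [0.443, -0.897, -0.0], [0.0, 0.0, -1.0]]
wrist_force: [-0.6, 0.1, -2.4]
opening: 0.0418
finger_force: 30.0
```

```bash
cat > pk.py <<'E'
import sys; from go import plan; import numpy as np
H=np.array([.5451,.0715]); a=-.1832
def hw(hx,hy): c,s=np.cos(a),np.sin(a); return H+np.array([c*hx-s*hy,s*hx+c*hy])/1000
if __name__=="__main__":
    x,y=hw(float(sys.argv[1]),float(sys.argv[2])); d,t,s=plan([x,y,float(sys.argv[3])],float(sys.argv[4]))
    print("target",x.round(4),y.round(4),"shift",d.round(4),"turn",t.round(4),"pos",s["tool_pos"].round(4),"F",s["wrist_force"].round(1),"t",s["time_s"])
E
python3 pk.py 3 -58 .15 79.5
python3 - <<'E'
from h import *
for i in range(3): p=cap("wrist")
save(p,"pics/w6.png"); print(readout.state()["tool_pos"],readout.state()["opening"],readout.state()["finger_force"])
E
```

```text
target 0.5375 0.0139 shift [ 0.302  -1.3264 -0.0122] turn 0.2044 pos [ 0.6167 -0.3168  0.147 ] F [-0.6  0.1 -2.4] t 17.05
[ 0.61574542 -0.31628718  0.1441994 ] 0.04196710508935239 29.992272555828094
```

View pics/w6.png

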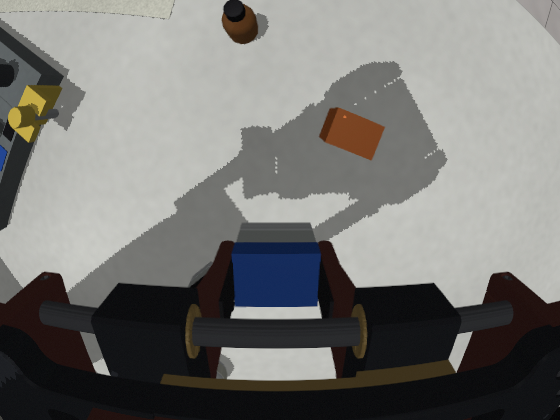

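Blue is gripped (opening 41.8 mm). Moving to the blue pocket.

{"fn": "step_arm", "kwargs": {"moves": [[[0.03,-0.12,-0.02,0.02],[0.06,-0.27,-0.04,0.05],[0.1,-0.43,-0.04,0.09],[0.14,-0.6,-0.04,0.13],[0.18,-0.77,-0.04,0.17],[0.22,-0.9,-0.04,0.204],[0.24,-1.0,-0.04,0.204],[0.24,-1.0,-0.04,0.204]]]}}

```text
time_s: 18.0
tool_pos: [0.5585, -0.063, 0.1558]
tool_rot: [[0.984, -0.177, -0.003], [-0.177, -0.984, 0.001], [-0.003, -0.001, -1.0]]
wrist_force: [-0.2, -0.0, -0.8]
opening: 0.0415
finger_force: 30.0
```

```bash
python3 pk.py 3 -58 .13 79.5
```

```text
target 0.5375 0.0139 shift [-0.1371 -0.2878  0.1038] turn 0.0016 pos [ 0.5585 -0.063   0.1558] F [-0.2 -0.  -0.8] t 18.0
```

{"fn": "step_arm", "kwargs": {"moves": [[[-0.07,-0.14,0,0.0016],[-0.137,-0.26,0,0.0016],[-0.137,-0.288,0.05,0.0016],[-0.137,-0.288,0.1,0.0016],[-0.137,-0.288,0.1,0.0016],[-0.137,-0.288,0.1,0.0016]]]}}

```text
time_s: 18.6
tool_pos: [0.5388, 0.0096, 0.131]
tool_rot: [[0.982, -0.187, -0.002], [-0.187, -0.982, -0.0], [-0.002, 0.001, -1.0]]
wrist_force: [0.3, -0.8, -0.2]
opening: 0.0417
finger_force: 30.0
```

```bash
python3 - <<'E'
from h import *
for i in range(3): p=cap("wrist")
im=cv2.resize(p["frame"][60:340,140:420],(700,700))[:600]
cv2.imwrite("pics/w7.png",im[...,::-1])
from pk import hw
for n in("top","wrist"):
    p=cap(n); d=models.landmark_of(p,"pocket_black"); e=models.landmark_of(p,"pocket_blue")
    for k,h in ((d,(42,-58)),(e,(3,-58))):
        if k: print(n,k[0]["p"],onplane(p,px(p,k[0]["point"]),.02,n=="wrist"),hw(*h))
    C=cloud(p,n=="wrist"); hsv=cv2.cvtColor(p["frame"],cv2.COLOR_RGB2HSV).astype(int)
    for nm,m,z in(("red",((hsv[...,0]<6)|(hsv[...,0]>174)),.0405),("green",abs(hsv[...,0]-65)<15,.0405),("blue",abs(hsv[...,0]-113)<12,.0405)):
        m=m&(hsv[...,1]>100)&(abs(C[...,2]-.041)<.006)
        c=hw(0,-70)/1; m&=(np.hypot(C[...,0]-c[0],C[...,1]-c[1])<.11)
        if m.sum()>10:
            uv=np.argwhere(m)[:,::-1].astype(float); w=onplane(p,uv,.0405,n=="wrist")[:,:2]; print(n,nm,len(w),np.median(w,0).round(4),cv2.minAreaRect((w*1000).astype(np.float32)))
E
for h in -75 -36 3; do python3 pk.py $h -90 .13 79.5|cut -c1-22; done; python3 pk.py 3 -58 .07 79.5
```

```text
top 0.86 [0.53128747 0.00950178 0.02      ] [0.53748353 0.01392405]
top red 85 [ 0.4522 -0.0075] ((452.5478820800781, -7.958362579345703), (17.35676383972168, 26.392742156982422), 78.15192413330078)
top green 67 [ 0.4918 -0.0149] ((491.54681396484375, -15.392345428466797), (15.039573669433594, 24.396862030029297), 79.82764434814453)
top blue 21 [ 0.5202 -0.0199] ((519.953369140625, -20.72711181640625), (16.595081329345703, 6.925657749176025), 75.46268463134766)
wrist 0.65 [0.57364767 0.00787503 0.02      ] [0.5758309  0.00681915]
wrist 0.81 [0.53602975 0.01431466 0.02      ] [0.53748353 0.01392405]
wrist blue 569 [ 0.532  -0.0219] ((531.2426147460938, -21.573810577392578), (16.26815414428711, 26.111562728881836), 79.57312774658203)
target 0.455 -0.0033 s
target 0.4933 -0.0104 
target 0.5317 -0.0175 
target 0.5375 0.0139 shift [-0.0091 -0.011   0.2507] turn -0.0012 pos [0.5392 0.0108 0.1327] F [ 0.3 -0.5 -1. ] t 19.05
```

View pics/w7.png

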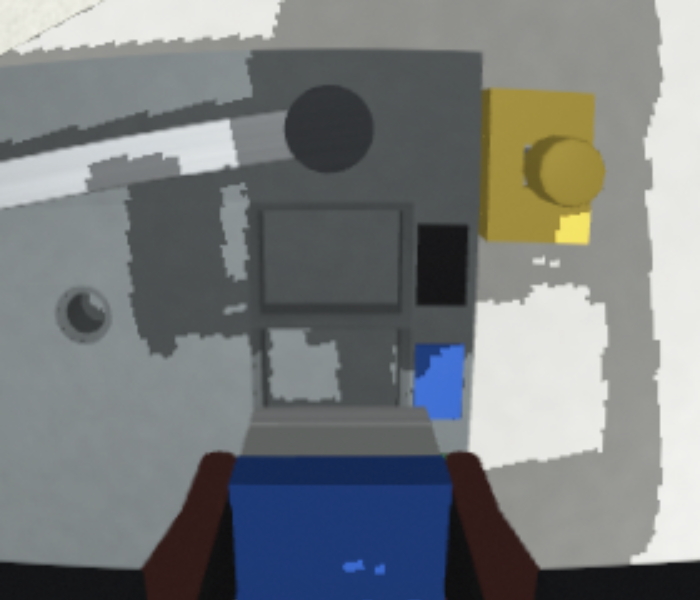

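The bore is empty, the pin is in the bracket at (565,172), and the blue strip (438,380) lines up with the pocket at hx 3.3. Lowering with a check above the mouth.

{"fn": "step_arm", "kwargs": {"moves": [[[-0.009,-0.011,0.05,-0.001],[-0.009,-0.011,0.1,-0.001],[-0.009,-0.011,0.14,-0.001],[-0.009,-0.011,0.16,-0.001],[-0.009,-0.011,0.16,-0.001],[-0.009,-0.011,0.16,-0.001],[-0.009,-0.011,0.16,-0.001]]]}}

```text
time_s: 19.75
tool_pos: [0.5377, 0.014, 0.0931]
tool_rot: [[0.983, -0.183, 0.001], [-0.183, -0.983, -0.0], [0.001, -0.0, -1.0]]
wrist_force: [0.6, 0.1, -0.3]
opening: 0.0415
finger_force: 30.0
```

```bash
python3 mean.py; python3 pk.py 3 -58 .044 79.5
```

```text
[[537.7, 14.0, 93.1], [537.7, 14.0, 93.1], [537.7, 14.0, 93.0], [537.5, 14.0, 92.8]]
target 0.5375 0.0139 shift [-0.0003  0.0005  0.1954] turn -0.0002 pos [0.5375 0.014  0.0928] F [-0.5  0.3 -0.3] t 19.95
```

{"fn": "step_arm", "kwargs": {"moves": [[[0,0,0.05,0],[0,0,0.09,0],[0,0,0.115,0],[0,0,0.13,0],[0,0,0.145,0],[0,0,0.145,0],[0,0,0.145,0]]]}}

```text
time_s: 20.65
tool_pos: [0.5374, 0.0141, 0.0563]
tool_rot: [[0.983, -0.183, 0.0], [-0.183, -0.983, -0.0], [0.0, -0.0, -1.0]]
wrist_force: [-0.2, -0.2, -0.9]
opening: 0.0416
finger_force: 30.0
```

6 mm into the pocket with no force. Lowering the rest and releasing.

{"fn": "step_arm", "kwargs": {"moves": [[[0,0,0.02,0],[0,0,0.035,0],[0,0,0.048,0],[0,0,0.052,0],[0,0,0.052,0],[0,0,0.052,0]]]}}

```text
time_s: 21.25
tool_pos: [0.5374, 0.0141, 0.0432]
tool_rot: [[0.983, -0.183, 0.0], [-0.183, -0.983, -0.0], [0.0, -0.0, -1.0]]
wrist_force: [0.5, -0.0, -0.2]
opening: 0.0417
finger_force: 30.0
```

{"fn": "step_arm", "kwargs": {"moves": [[[0,0,0,0],[0,0,0,0],[0,0,0,0],[0,0,-0.05,0],[0,0,-0.2,0],[0,0,-0.35,0],[0,0,-0.45,0],[0,0,-0.45,0]]], "claw": 0.72}}

```text
time_s: 22.05
tool_pos: [0.5395, 0.014, 0.1619]
tool_rot: [[0.983, -0.183, 0.009], [-0.183, -0.983, -0.0], [0.009, -0.001, -1.0]]
wrist_force: [-0.9, 0.6, 0.4]
opening: 0.0632
finger_force: 0.0
```

```bash
python3 - <<'E'
from m import *
from pk import hw
c=hw(3,-58)
for n in ("wrist","side","top"):
    p=cap(n);C=cloud(p,n=="wrist"); hsv=cv2.cvtColor(p["frame"],cv2.COLOR_RGB2HSV).astype(int)
    m=(abs(hsv[...,0]-113)<12)&(hsv[...,1]>100)&(C[...,2]>.055)&(C[...,2]<.1)&(np.hypot(C[...,0]-c[0],C[...,1]-c[1])<.04)
    uv=np.argwhere(m)[:,::-1].astype(float); 
    if len(uv)>9: print(n,"z",np.median(C[m][:,2]),cv2.minAreaRect((onplane(p,uv,.065,n=="wrist")[:,:2]*1000).astype(np.float32)))
print(c)
E
python3 cass.py; python3 go.py .4962 -.2993 .16 67
```

```text
wrist z 0.06402937519671727 ((538.9452514648438, 13.878658294677734), (42.29677200317383, 32.31005096435547), 79.54682159423828)
side z 0.06503803258106094 ((542.3267211914062, 15.233186721801758), (43.91874313354492, 42.755680084228516), 79.73649597167969)
top z 0.0646145869762273 ((526.6909790039062, 13.190093040466309), (42.018341064453125, 16.416990280151367), 80.05024719238281)
[0.53748353 0.01392405]
top blue (None, 0) black (((494.81097412109375, -302.0435791015625), (43.72282791137695, 31.140365600585938), 67.00813293457031), 247)
shift [ 0.0705  1.2619 -0.0243] turn 0.0692 pos [0.5365 0.0141 0.1538] j [-0.04 -0.08  1.52 -0.    1.7   1.72] t 22.3m.py:17: RuntimeWarning: Mean of empty slice.
  return (cv2.minAreaRect(q.astype(np.float32)) if len(q)>5 else None),len(q),q.mean(0)
  ret = um.true_divide(
Traceback (most recent call last):
  File "cass.py", line 8, in <module>
    q=C[m]; q=q[(abs(q[:,0]-.59)<.06)&(abs(q[:,1]+.065)<.06)]; print("yellow z pct",np.percentile(q[:,2],[5,50,95]).round(4), q[q[:,2]>.07].mean(0).round(4))
                                                                                    ~~~~~~~~~~~~~^^^^^^^^^^^^^^^^^^
IndexError: index -1 is out of bounds for axis 0 with size 0
```

Blue is seated with its top at 65 mm. Black hasn't moved. Going to it.

{"fn": "step_arm", "kwargs": {"moves": [[[0.01,0.14,-0.02,0.02],[0.02,0.3,-0.02,0.04],[0.03,0.46,-0.02,0.069],[0.04,0.63,-0.02,0.069],[0.05,0.8,-0.02,0.069],[0.06,0.94,-0.02,0.069],[0.07,1.0,-0.02,0.069],[0.07,1.0,-0.02,0.069]]]}}

```text
time_s: 23.1
tool_pos: [0.5081, -0.2361, 0.1591]
tool_rot: [[0.92, -0.393, -0.002], [-0.393, -0.92, 0.001], [-0.003, -0.0, -1.0]]
wrist_force: [-0.4, 1.0, 0.4]
opening: 0.063
finger_force: 0.0
```

```bash
python3 go.py .4962 -.2993 .16 67
```

```text
shift [ 0.0553  0.2511 -0.0039] turn -0.0006 pos [ 0.5081 -0.2361  0.1591] j [-0.5  -0.02  1.45  0.    1.71  1.48] t 23.1
```

{"fn": "step_arm", "kwargs": {"moves": [[[0.03,0.12,0,0],[0.055,0.22,0,0],[0.055,0.25,0,0],[0.055,0.25,0,0],[0.055,0.25,0,0],[0.055,0.25,0,0]]]}}

```text
time_s: 23.7
tool_pos: [0.4976, -0.2964, 0.1607]
tool_rot: [[0.921, -0.388, 0.0], [-0.388, -0.921, 0.0], [0.0, -0.001, -1.0]]
wrist_force: [0.4, -1.2, 0.7]
opening: 0.0632
finger_force: 0.0
```

```bash
python3 wlook.py black pics/w8.png; python3 go.py .4962 -.2993 .024 67
```

```text
tool [ 497.4 -297.   160.8] n 1560 rect ((497.9072570800781, -300.8604736328125), (40.91190719604492, 30.43484878540039), 67.15130615234375) px [279.61666667 199.43974359]
shift [-0.0011  0.0105  0.5472] turn 0.0006 pos [ 0.4974 -0.297   0.1608] j [-0.6   0.03  1.4   0.    1.71  1.37] t 23.85
```

View pics/w8.png

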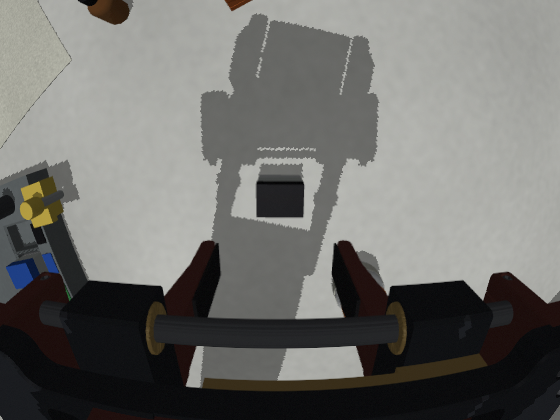

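The black cap is at (280,199), 41 x 30 mm at (0.4975, -0.3005), clear of the jar. Descending.

{"fn": "step_arm", "kwargs": {"moves": [[[0.005,0.012,0.1,0],[0.005,0.012,0.22,0],[0.005,0.012,0.34,0],[0.005,0.012,0.44,0],[0.005,0.012,0.5,0],[0.005,0.012,0.52,0],[0.005,0.012,0.52,0],[0.005,0.012,0.52,0]]]}}

```text
time_s: 24.65
tool_pos: [0.4979, -0.3015, 0.0323]
tool_rot: [[0.921, -0.39, 0.002], [-0.39, -0.921, -0.001], [0.002, 0.0, -1.0]]
wrist_force: [-0.7, -0.5, 0.5]
opening: 0.063
finger_force: 0.0
```

```bash
python3 go.py .4974 -.3003 .023 67.1
```

```text
shift [-0.0038 -0.0038  0.037 ] turn -0.0003 pos [ 0.4979 -0.3015  0.0323] j [-0.6   0.09  1.57 -0.    1.48  1.37] t 24.65
```

{"fn": "step_arm", "kwargs": {"moves": [[[-0.002,-0.002,0.02,0],[-0.002,-0.002,0.036,0],[-0.002,-0.002,0.036,0],[-0.002,-0.002,0.036,0]]]}}

```text
time_s: 25.05
tool_pos: [0.4967, -0.3004, 0.0216]
tool_rot: [[0.921, -0.39, -0.0], [-0.39, -0.921, 0.0], [-0.0, -0.0, -1.0]]
wrist_force: [-0.1, 0.3, 0.3]
opening: 0.0635
finger_force: 0.0
```

{"fn": "step_arm", "kwargs": {"moves": [[[0,0,0,0],[0,0,0,0],[0,0,0,0],[0,0,0,0],[0,0,0,0]]], "claw": 0}}

```text
time_s: 25.55
tool_pos: [0.4969, -0.3005, 0.0218]
tool_rot: [[0.921, -0.39, 0.0], [-0.39, -0.921, -0.0], [0.0, 0.0, -1.0]]
wrist_force: [0.3, 0.2, 0.4]
opening: 0.042
finger_force: 30.0
```

{"fn": "step_arm", "kwargs": {"moves": [[[0,0,-0.1,0],[0,0,-0.25,0],[0,0,-0.4,0],[0,0,-0.52,0],[0,0,-0.52,0],[0,0,-0.52,0]]]}}

```text
time_s: 26.15
tool_pos: [0.497, -0.3006, 0.1518]
tool_rot: [[0.921, -0.39, 0.001], [-0.39, -0.921, -0.001], [0.001, 0.0, -1.0]]
wrist_force: [-0.6, -0.4, -1.3]
opening: 0.0421
finger_force: 30.0
```

```bash
python3 pk.py 42 -58 .15 79.5
```

```text
target 0.5758 0.0068 shift [-0.1893 -1.2551  0.0067] turn -0.0692 pos [ 0.497  -0.3006  0.1518] F [-0.6 -0.4 -1.3] t 26.15
```

{"fn": "step_arm", "kwargs": {"moves": [[[-0.02,-0.12,-0.02,-0.02],[-0.04,-0.27,-0.02,-0.04],[-0.07,-0.43,-0.02,-0.06],[-0.1,-0.6,-0.02,-0.069],[-0.13,-0.77,-0.02,-0.069],[-0.16,-0.92,-0.02,-0.069],[-0.18,-1.0,-0.02,-0.069],[-0.19,-1.0,-0.02,-0.069]]]}}

```text
time_s: 26.95
tool_pos: [0.5499, -0.0489, 0.1537]
tool_rot: [[0.984, -0.179, -0.004], [-0.179, -0.984, 0.001], [-0.004, -0.001, -1.0]]
wrist_force: [-0.4, -0.9, -1.1]
opening: 0.0421
finger_force: 30.0
```

```bash
python3 pk.py 42 -58 .12 79.5
```

```text
target 0.5758 0.0068 shift [ 0.0628 -0.2379  0.1347] turn 0.001 pos [ 0.5499 -0.0489  0.1537] F [-0.4 -0.9 -1.1] t 26.95
```

{"fn": "step_arm", "kwargs": {"moves": [[[0.03,-0.12,0,0.001],[0.063,-0.21,0,0.001],[0.063,-0.238,0.03,0.001],[0.063,-0.238,0.09,0.001],[0.063,-0.238,0.13,0.001],[0.063,-0.238,0.13,0.001],[0.063,-0.238,0.13,0.001],[0.063,-0.238,0.13,0.001]]]}}

```text
time_s: 27.75
tool_pos: [0.577, 0.0032, 0.1247]
tool_rot: [[0.982, -0.187, 0.001], [-0.187, -0.982, -0.0], [0.001, -0.0, -1.0]]
wrist_force: [0.7, -0.3, -0.8]
opening: 0.0419
finger_force: 30.0
```

```bash
python3 mean.py; python3 pk.py 42 -58 .0432 79.5
```

```text
[[577.2, 3.4, 124.9], [577.3, 3.5, 125.0], [577.3, 3.7, 125.0], [577.2, 3.8, 124.8]]
target 0.5758 0.0068 shift [-0.0082 -0.0109  0.3266] turn -0.0012 pos [0.5772 0.0038 0.1248] F [-0.5 -0.6 -2.1] t 27.95
```

{"fn": "step_arm", "kwargs": {"moves": [[[-0.006,-0.009,0.04,-0.001],[-0.006,-0.009,0.08,-0.001],[-0.006,-0.009,0.12,-0.001],[-0.006,-0.009,0.15,-0.001],[-0.006,-0.009,0.15,-0.001],[-0.006,-0.009,0.15,-0.001],[-0.006,-0.009,0.15,-0.001]]]}}

```text
time_s: 28.65
tool_pos: [0.5762, 0.0064, 0.0872]
tool_rot: [[0.983, -0.183, 0.001], [-0.183, -0.983, -0.0], [0.001, -0.0, -1.0]]
wrist_force: [0.1, -0.4, -0.4]
opening: 0.0419
finger_force: 30.0
```

```bash
python3 mean.py; python3 pk.py 42 -58 .0432 79.5
```

```text
[[576.3, 6.4, 87.3], [576.2, 6.4, 87.3], [576.2, 6.4, 87.3], [576.2, 6.4, 87.2]]
target 0.5758 0.0068 shift [-0.0019 -0.0015  0.1759] turn -0.0002 pos [0.5762 0.0064 0.0872] F [-0.5 -0.6 -0.6] t 28.85
```

{"fn": "step_arm", "kwargs": {"moves": [[[-0.002,-0.001,0.04,0],[-0.002,-0.001,0.08,0],[-0.002,-0.001,0.1,0],[-0.002,-0.001,0.12,0],[-0.002,-0.001,0.13,0],[-0.002,-0.001,0.13,0]]]}}

```text
time_s: 29.45
tool_pos: [0.5752, 0.0067, 0.0536]
tool_rot: [[0.983, -0.183, -0.001], [-0.183, -0.983, 0.0], [-0.001, 0.0, -1.0]]
wrist_force: [0.3, -0.0, -1.2]
opening: 0.0418
finger_force: 30.0
```

{"fn": "step_arm", "kwargs": {"moves": [[[0,0,0.015,0],[0,0,0.03,0],[0,0,0.04,0],[0,0,0.046,0],[0,0,0.046,0],[0,0,0.046,0]]]}}

```text
time_s: 30.05
tool_pos: [0.5755, 0.0068, 0.0427]
tool_rot: [[0.983, -0.183, 0.0], [-0.183, -0.983, 0.0], [0.0, -0.0, -1.0]]
wrist_force: [-0.2, -0.1, -1.0]
opening: 0.0416
finger_force: 30.0
```

{"fn": "step_arm", "kwargs": {"moves": [[[0,0,0,0],[0,0,0,0],[0,0,0,0],[0,0,-0.05,0],[0,0,-0.2,0],[0,0,-0.35,0],[0,0,-0.45,0],[0,0,-0.45,0]]], "claw": 0.72}}

```text
time_s: 30.85
tool_pos: [0.5776, 0.0067, 0.1617]
tool_rot: [[0.983, -0.183, 0.01], [-0.183, -0.983, -0.0], [0.01, -0.001, -1.0]]
wrist_force: [0.5, 0.6, 0.0]
opening: 0.063
finger_force: 0.0
```

```bash
cat > chk.py <<'E'
from m import *
from pk import hw,H,a
import sys
Rh=np.array([[np.cos(a),np.sin(a)],[-np.sin(a),np.cos(a)]])
def hf(w): return ((np.asarray(w)[...,:2]-H)@Rh.T*1000)
for n in sys.argv[1:]:
    w=n=="wrist"; p=cap(n);C=cloud(p,w); hsv=cv2.cvtColor(p["frame"],cv2.COLOR_RGB2HSV).astype(int); h=hf(C)
    for nm,m in (("blue",(abs(hsv[...,0]-113)<12)&(hsv[...,1]>100)&(abs(h[...,0]-3)<30)&(abs(h[...,1]+58)<30)&(C[...,2]>.05)&(C[...,2]<.09)),
      ("black",(hsv[...,2]<60)&(abs(h[...,0]-42)<20)&(abs(h[...,1]+58)<25)&(C[...,2]>.05)&(C[...,2]<.09)),
      ("yellow",(abs(hsv[...,0]-27)<8)&(hsv[...,1]>120)&(hsv[...,2]>60)&(abs(h[...,0]-75)<40)&(abs(h[...,1]+122)<40)&(C[...,2]>.065)&(C[...,2]<.12)),
      ("knob",(hsv[...,0]<16)&(hsv[...,1]>120)&(hsv[...,2]>60)&(C[...,2]>.09)&(C[...,2]<.105)&(abs(h)<140).all(-1))):
        if m.sum()>8: print(n,nm,m.sum(),"z",np.percentile(C[m][:,2],[50,95]).round(4),"heater xy",h[m].mean(0).round(1))
    save(p,f"pics/c_{n}.png")
E
python3 chk.py wrist side; python3 pk.py 105 0 .15 79.5
```

```text
wrist blue 1785 z [0.0641 0.0652] heater xy [  5.  -58.1]
wrist black 1903 z [0.064  0.0651] heater xy [ 43.3 -58.3]
wrist yellow 492 z [0.0756 0.0767] heater xy [  75.5 -124.1]
wrist knob 353 z [0.0994 0.1006] heater xy [70.  65.7]
side blue 263 z [0.0653 0.0672] heater xy [  7.4 -55.9]
side black 271 z [0.0648 0.0675] heater xy [ 45.4 -55.3]
side yellow 66 z [0.0756 0.0789] heater xy [  78.9 -122.2]
side knob 59 z [0.1001 0.1032] heater xy [72.4 69. ]
target 0.6483 0.0524 shift [ 0.2519 -0.2326  0.0247] turn -0.0002 pos [0.5758 0.0067 0.1561] F [ 0.6 -0.5 -0.6] t 30.95
```

View pics/c_wrist.png

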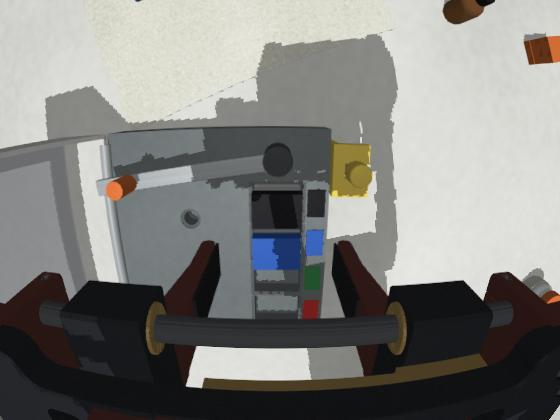

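Both cassettes are seated (tops at 65 mm at (275,252) and (278,207)) and the pin hangs at (358,175). The lever is at about 1.44 rad. I'll push the bar shut with closed fingertips, starting on its +x side.

```bash
python3 pk.py 103 -5 .15 79.5;  python3 -c "
from pk import hw
for h in ((103,-5),(70,0),(40,0),(10,-5),(-10,-20),(-15,-37)): print(h,hw(*h))"
```

```text
target 0.6455 0.0478 shift [ 0.2439 -0.2126  0.0247] turn -0.0002 pos [0.5758 0.0067 0.1561] F [ 0.6 -0.5 -0.6] t 30.95
(103, -5) [0.64546549 0.04781945]
(70, 0) [0.6139286  0.05874761]
(40, 0) [0.58443063 0.06421292]
(10, -5) [0.55402177 0.0647619 ]
(-10, -20) [0.5316238  0.05365645]
(-15, -37) [0.52361047 0.03785182]
```

{"fn": "step_arm", "kwargs": {"moves": [[[0.12,-0.1,0,0],[0.244,-0.2,0,0],[0.244,-0.213,0.08,0],[0.244,-0.213,0.18,0],[0.244,-0.213,0.26,0],[0.244,-0.213,0.3,0],[0.244,-0.213,0.3,0],[0.244,-0.213,0.3,0]]], "claw": 0}}

```text
time_s: 31.75
tool_pos: [0.6451, 0.0479, 0.0803]
tool_rot: [[0.983, -0.183, -0.0], [-0.183, -0.983, 0.0], [-0.0, 0.0, -1.0]]
wrist_force: [-0.1, -0.5, 0.5]
opening: 0.0029
finger_force: 0.0
```

```bash
python3 mean.py; python3 pk.py 103 -5 .069 79.5; python3 -c "
from h import *; s=readout.state(); print(s['opening'],s['wrist_force'])"
```

```text
[[645.6, 47.9, 81.3], [645.8, 47.9, 81.7], [645.9, 47.9, 81.9], [645.8, 47.9, 81.8]]
target 0.6455 0.0478 shift [-0.0014  0.0007  0.051 ] turn -0.0002 pos [0.6458 0.0479 0.0818] F [0.5 0.2 0.7] t 31.95
0.0004390592011884027 [0.45381237 0.15169377 0.73241627]
```

{"fn": "step_arm", "kwargs": {"moves": [[[0,0,0.04,0],[0,0,0.076,0],[-0.06,-0.01,0.076,0],[-0.13,-0.02,0.076,0],[-0.19,-0.02,0.076,0],[-0.25,-0.02,0.076,0],[-0.31,-0.01,0.076,0],[-0.37,0,0.076,0]]]}}

```text
time_s: 32.75
tool_pos: [0.5535, 0.065, 0.0602]
tool_rot: [[0.983, -0.183, -0.0], [-0.183, -0.983, 0.0], [-0.0, -0.0, -1.0]]
wrist_force: [1.0, -0.2, -0.3]
opening: 0.0004
finger_force: 0.4
```

```bash
python3 pk.py -10 -20 .065 79.5;python3 pk.py -15 -37.5 .069 79.5; python3 chk.py side
```

```text
target 0.5316 0.0537 shift [-0.0777  0.0605 -0.0191] turn -0.0001 pos [0.5535 0.065  0.0602] F [ 1.  -0.2 -0.3] t 32.75
target 0.5235 0.0374 shift [-0.0977  0.1305 -0.0351] turn -0.0001 pos [0.5535 0.065  0.0602] F [ 1.  -0.2 -0.3] t 32.75
side blue 234 z [0.0654 0.0677] heater xy [  6.3 -58.2]
side black 175 z [0.0651 0.0678] heater xy [ 45.2 -61. ]
side yellow 67 z [0.0759 0.0786] heater xy [  78.7 -122.4]
```

{"fn": "step_arm", "kwargs": {"moves": [[[-0.04,0.03,-0.02,0],[-0.078,0.06,-0.036,0],[-0.088,0.08,-0.036,0],[-0.098,0.1,-0.036,0],[-0.098,0.115,-0.036,0],[-0.098,0.127,-0.036,0],[-0.098,0.127,-0.036,0]]]}}

```text
time_s: 33.5
tool_pos: [0.5243, 0.0377, 0.0697]
tool_rot: [[0.983, -0.183, -0.001], [-0.183, -0.983, -0.0], [-0.001, 0.0, -1.0]]
wrist_force: [0.3, 0.3, 0.3]
opening: 0.0007
finger_force: 0.0
```

```bash
python3 pk.py -15 -37.5 .069 79.5; python3 chk.py side top
```

```text
target 0.5235 0.0374 shift [-0.0028  0.0019  0.0029] turn -0.0004 pos [0.5243 0.0377 0.0697] F [0.3 0.3 0.3] t 33.5
side blue 150 z [0.0651 0.0676] heater xy [  8.2 -56. ]
side black 193 z [0.0645 0.0675] heater xy [ 46.  -53.9]
side yellow 66 z [0.0754 0.0783] heater xy [  78.8 -122. ]
top blue 26 z [0.0652 0.0682] heater xy [ -4.5 -76.5]
top yellow 38 z [0.0766 0.0784] heater xy [  72.4 -130.1]
top knob 26 z [0.1007 0.1026] heater xy [-47.2 -54.4]
```

{"fn": "step_arm", "kwargs": {"moves": [[[0,0.008,0,0],[0,0.016,0,0],[0,0.022,0,0],[0,0.022,0,0]]]}}

```text
time_s: 34.0
tool_pos: [0.5233, 0.0325, 0.0702]
tool_rot: [[0.983, -0.183, 0.0], [-0.183, -0.983, -0.0], [0.0, 0.0, -1.0]]
wrist_force: [-0.9, 0.0, 0.5]
opening: 0.0007
finger_force: 0.0
```

{"fn": "step_arm", "kwargs": {"moves": [[[0,0.006,0,0],[0,0.01,0,0],[0,0.01,0,0]]]}}

```text
time_s: 34.3
tool_pos: [0.5231, 0.0319, 0.0702]
tool_rot: [[0.983, -0.182, 0.001], [-0.182, -0.983, 0.003], [0.0, -0.003, -1.0]]
wrist_force: [1.2, 7.1, -1.6]
opening: 0.0002
finger_force: 3.0
```

The lever is against its stop (7 N). Backing off and rising, then checking the lever and measuring the lid.

{"fn": "step_arm", "kwargs": {"moves": [[[0,-0.04,0,0],[0,-0.1,0,0],[0,-0.12,-0.08,0],[0,-0.12,-0.25,0],[0,-0.12,-0.42,0],[0,-0.12,-0.6,0],[0,-0.12,-0.8,0],[0,-0.12,-1,0]]]}}

```text
time_s: 35.1
tool_pos: [0.5281, 0.0605, 0.322]
tool_rot: [[0.983, -0.183, -0.0], [-0.183, -0.983, -0.0], [0.0, 0.0, -1.0]]
wrist_force: [0.7, 0.3, -0.5]
opening: 0.0003
finger_force: 0.0
```

```bash
python3 chk.py side top wrist
python3 - <<'E'
from m import *
from chk import hf
for n in("top","side","wrist"):
    p=cap(n);w=n=="wrist"; C=cloud(p,w); h=hf(C); hsv=cv2.cvtColor(p["frame"],cv2.COLOR_RGB2HSV).astype(int)
    m=(abs(hsv[...,0]-113)<14)&(hsv[...,1]>100)&(abs(h[...,0])<40)&(h[...,1]>150)&(h[...,1]<300)&(C[...,2]>.18)
    if m.sum()>8: q=np.c_[h[m],C[m][:,2]*1000]; print(n,m.sum(),np.percentile(q,[2,50,98],axis=0).round(1).tolist())
E
python3 pk.py 0 200 .33 79.5
```

```text
side blue 162 z [0.0652 0.0677] heater xy [  7.2 -54.3]
side black 192 z [0.0649 0.0681] heater xy [ 46.3 -52.9]
side yellow 72 z [0.0753 0.0783] heater xy [  78.7 -122.6]
side knob 39 z [0.0998 0.1035] heater xy [-38.2 -57. ]
top blue 64 z [0.0642 0.0664] heater xy [ -1.6 -45.2]
top yellow 59 z [0.0761 0.0794] heater xy [  71.7 -127.4]
top knob 27 z [0.1008 0.1033] heater xy [-45.1 -58.7]
wrist blue 506 z [0.0642 0.0658] heater xy [  2.6 -57.1]
wrist black 508 z [0.0641 0.0656] heater xy [ 41.8 -57.2]
wrist yellow 182 z [0.0756 0.0771] heater xy [  74.4 -123.7]
wrist knob 136 z [0.0995 0.1009] heater xy [-41.1 -58. ]
top 204 [[-26.7, 202.6, 233.6], [-7.4, 207.2, 248.2], [13.9, 213.9, 254.4]]
side 132 [[-19.2, 207.1, 236.2], [11.5, 211.0, 249.5], [32.4, 216.0, 254.4]]
wrist 1341 [[-25.9, 203.6, 230.9], [3.1, 207.8, 242.8], [30.5, 214.6, 252.0]]
target 0.5815 0.2682 shift [ 0.0577 -0.8568 -0.0471] turn -0.0001 pos [0.5282 0.0602 0.3184] F [ 0.3 -0.3 -0.6] t 35.4
```

View pics/c_wrist.png

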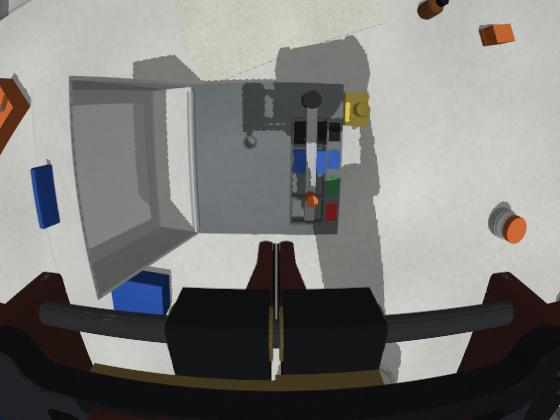

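Lever shut: the knob is at (311,200), heater (-41,-58). Lid angle is about 1.88 rad from the handle's pose. Planning the lid arc and flying behind the handle.

```bash
cat > lid.py <<'E'
import numpy as np
def W(y,z,t): return np.array([105-(-y)*np.cos(t)*1+z*np.sin(t), 42-y*np.sin(t)+z*np.cos(t)])
def tcp(t):
    C=W(-226,44,t); tip=W(-234,44,t)
    hy=max(C[0],tip[0]) if t>1.57 else C[0]
    off=8 if t>.8 else 8-12*min(1,(.8-t)/.6)
    return np.array([hy+off, C[1]-(10*np.clip((t-1.3)/.3,0,1))])
if __name__=="__main__":
    for t in np.arange(1.9,-.01,-.1):
        p=tcp(t); e=W(-210,72,t)
        print(round(t,2),p.round(1),"edge rel",(e-p).round(1))
E
python3 lid.py; python3 pk.py 0 245 .32 79.5
```

```text
1.9 [230.3 231.6] edge rel [ 10.7 -14.2]
1.8 [209.  242.1] edge rel [ 13.8 -11.9]
1.7 [186.8 250.4] edge rel [16.7 -9.5]
1.6 [163.8 256.6] edge rel [19.3 -6.8]
1.5 [140.9 263.9] edge rel [21.1 -7.3]
1.4 [117.9 268.9] edge rel [22.3 -7.7]
1.3 [ 94.9 271.5] edge rel [23.3 -7.9]
1.2 [ 72.1 268.6] edge rel [23.9 -4.8]
1.1 [ 49.7 263.4] edge rel [24.2 -1.6]
1.0 [ 27.9 255.9] edge rel [24.2  1.7]
0.9 [  7.  246.4] edge rel [23.9  4.9]
0.8 [-12.9 234.8] edge rel [23.2  8. ]
0.7 [-33.5 221.2] edge rel [24.3 11.1]
0.6 [-52.7 205.9] edge rel [25.  14.1]
0.5 [-70.2 189. ] edge rel [25.5 16.9]
0.4 [-86.  170.5] edge rel [25.6 19.6]
0.3 [-99.9 150.8] edge rel [25.6 22. ]
0.2 [-111.8  130. ] edge rel [25.2 24.3]
0.1 [-119.5  108.3] edge rel [22.7 26.3]
-0.0 [-125.   86.] edge rel [20. 28.]
target 0.5897 0.3124 shift [ 0.0577 -1.0368 -0.0072] turn -0.0001 pos [0.5282 0.0602 0.3184] F [ 0.3 -0.3 -0.6] t 35.4
```

{"fn": "step_arm", "kwargs": {"moves": [[[0.01,-0.12,-0.01,0],[0.02,-0.27,-0.01,0],[0.03,-0.43,-0.01,0],[0.04,-0.6,-0.01,0],[0.05,-0.77,-0.01,0],[0.06,-0.9,-0.01,0],[0.06,-1,-0.01,0],[0.06,-1,-0.01,0]]]}}

```text
time_s: 36.2
tool_pos: [0.5882, 0.3059, 0.318]
tool_rot: [[0.984, -0.179, -0.006], [-0.179, -0.984, -0.002], [-0.006, 0.003, -1.0]]
wrist_force: [-0.3, -0.8, -1.1]
opening: 0.0005
finger_force: 0.0
```

```bash
python3 mean.py; python3 pk.py 0 245 .239 79.5
```

```text
[[588.4, 304.1, 319.0], [588.5, 302.9, 320.1], [588.6, 302.2, 321.1], [588.7, 301.8, 321.9]]
target 0.5897 0.3124 shift [-0.0032 -0.0428  0.3317] turn -0.0005 pos [0.5887 0.3018 0.3219] F [ 0.4 -0.3  0.2] t 36.4
```

{"fn": "step_arm", "kwargs": {"moves": [[[-0.003,-0.043,0,0],[-0.003,-0.043,0.05,0],[-0.003,-0.043,0.14,0],[-0.003,-0.043,0.23,0],[-0.003,-0.043,0.3,0],[-0.003,-0.043,0.34,0],[-0.003,-0.043,0.34,0],[-0.003,-0.043,0.34,0]]]}}

```text
time_s: 37.2
tool_pos: [0.5902, 0.3134, 0.2387]
tool_rot: [[0.983, -0.183, 0.001], [-0.183, -0.983, 0.0], [0.001, -0.001, -1.0]]
wrist_force: [0.2, -0.4, -0.3]
opening: 0.0002
finger_force: 0.0
```

```bash
python3 mean.py
cat > lp.py <<'E'
import sys; from chk import hf; from lid import tcp; from h import *
s=readout.state(); p=np.array(s["tool_pos"]); h=hf(p); print("heater",h.round(1),"z",(p[2]*1000).round(1),"F",s["wrist_force"].round(1),"t",s["time_s"])
for t in np.arange(float(sys.argv[1]),float(sys.argv[2])-.001,-float(sys.argv[3])):
    q=tcp(t); print(round(t,2),"row",np.round([-h[0]/250,-(q[0]-h[1])/250,-(q[1]-p[2]*1000)/250],3).tolist())
E
python3 lp.py 1.8 1.0 .1
```

```text
[[590.4, 313.5, 239.2], [590.4, 313.6, 239.4], [590.4, 313.6, 239.4], [590.4, 313.6, 239.1]]Traceback (most recent call last):
  File "lp.py", line 1, in <module>
    import sys; from chk import hf; from lid import tcp; from h import *
                ^^^^^^^^^^^^^^^^^^
  File "chk.py", line 7, in <module>
    w=n=="wrist"; p=cap(n);C=cloud(p,w); hsv=cv2.cvtColor(p["frame"],cv2.COLOR_RGB2HSV).astype(int); h=hf(C)
                    ~~~^^^
  File "h.py", line 3, in cap
    def cap(n): return vision.capture(n)
                       ~~~~~~~~~~~~~~^^^
ValueError: cameras: side, top, wrist
```

```bash
sed -i 's/^for n in sys.argv\[1:\]:/for n in [v for v in sys.argv[1:] if v.isalpha()]:/' chk.py; python3 lp.py 1.8 1.0 .1
```

```text
heater [  0.4 246.3] z 239.1 F [0.1 0.8 0. ] t 37.4
1.8 row [-0.002, 0.149, -0.012]
1.7 row [-0.002, 0.238, -0.045]
1.6 row [-0.002, 0.33, -0.07]
1.5 row [-0.002, 0.422, -0.099]
1.4 row [-0.002, 0.514, -0.119]
1.3 row [-0.002, 0.606, -0.13]
1.2 row [-0.002, 0.697, -0.118]
1.1 row [-0.002, 0.787, -0.097]
1.0 row [-0.002, 0.874, -0.067]
```

{"fn": "step_arm", "kwargs": {"moves": [[[0,0.05,0.0,0],[0,0.1,0.0,0],[0,0.15,-0.01,0],[0,0.195,-0.028,0],[0,0.24,-0.045,0],[0,0.285,-0.058,0],[0,0.33,-0.07,0],[0,0.33,-0.07,0]]]}}

```text
time_s: 38.2
tool_pos: [0.5749, 0.2303, 0.2558]
tool_rot: [[0.983, -0.185, 0.0], [-0.185, -0.983, -0.001], [0.001, 0.001, -1.0]]
wrist_force: [-0.8, 0.5, 0.7]
opening: 0.0006
finger_force: 0.0
```

```bash
cat > th.py <<'E'
from m import *
from chk import hf
from scipy.optimize import minimize_scalar
for n in("side","top","wrist"):
    p=cap(n);w=n=="wrist"; C=cloud(p,w); h=hf(C); hsv=cv2.cvtColor(p["frame"],cv2.COLOR_RGB2HSV).astype(int)
    m=(abs(hsv[...,0]-113)<14)&(hsv[...,1]>100)&(abs(h[...,0])<40)&(h[...,1]>-150)&(h[...,1]<300)&(C[...,2]>.075)
    if m.sum()>8:
        q=np.c_[h[m][:,1]-105,C[m][:,2]*1000-42]; r_=np.median(np.hypot(*q.T)); ang=np.median(np.arctan2(q[:,1],-q[:,0])); print(n,m.sum(),"r",r_.round(1),"theta~",(ang-np.arctan2(40,222)).round(3))
E
python3 th.py; python3 lp.py 1.5 0.8 .1
```

```text
side 124 r 238.1 theta~ 1.588
top 170 r 235.5 theta~ 1.553
wrist 1302 r 235.7 theta~ 1.577
heater [  0.  162.9] z 254.0 F [0.4 0.7 0.1] t 38.35
1.5 row [-0.0, 0.088, -0.039]
1.4 row [-0.0, 0.18, -0.059]
1.3 row [-0.0, 0.272, -0.07]
1.2 row [-0.0, 0.363, -0.058]
1.1 row [-0.0, 0.453, -0.037]
1.0 row [-0.0, 0.54, -0.008]
0.9 row [-0.0, 0.624, 0.031]
0.8 row [-0.0, 0.703, 0.077]
```

The lid follows as planned, at about 1.57 rad. Continuing along the arc.

{"fn": "step_arm", "kwargs": {"moves": [[[0,0.045,-0.02,0],[0,0.09,-0.039,0],[0,0.135,-0.05,0],[0,0.18,-0.059,0],[0,0.225,-0.065,0],[0,0.27,-0.069,0],[0,0.315,-0.065,0],[0,0.363,-0.057,0]]]}}

```text
time_s: 39.15
tool_pos: [0.5581, 0.1421, 0.27]
tool_rot: [[0.983, -0.183, 0.001], [-0.183, -0.983, 0.0], [0.001, -0.0, -1.0]]
wrist_force: [1.0, 3.1, 2.3]
opening: 0.0002
finger_force: 1.4
```

```bash
python3 th.py; python3 lp.py 1.2 0.5 .1
```

```text
side 96 r 232.5 theta~ 1.218
wrist 1534 r 235.5 theta~ 1.198
heater [ 0.1 71.5] z 269.4 F [-0.  -0.1 -0.3] t 39.3
1.2 row [-0.0, -0.002, 0.003]
1.1 row [-0.0, 0.087, 0.024]
1.0 row [-0.0, 0.174, 0.054]
0.9 row [-0.0, 0.258, 0.092]
0.8 row [-0.0, 0.338, 0.139]
0.7 row [-0.0, 0.42, 0.193]
0.6 row [-0.0, 0.497, 0.254]
0.5 row [-0.0, 0.567, 0.322]
```

{"fn": "step_arm", "kwargs": {"moves": [[[0,0.044,0.013,0],[0,0.087,0.024,0],[0,0.13,0.038,0],[0,0.174,0.054,0],[0,0.216,0.073,0],[0,0.258,0.092,0],[0,0.298,0.115,0],[0,0.338,0.139,0]]]}}

```text
time_s: 40.1
tool_pos: [0.5427, 0.0591, 0.234]
tool_rot: [[0.983, -0.183, -0.0], [-0.183, -0.983, -0.0], [-0.0, 0.0, -1.0]]
wrist_force: [0.1, 1.1, 2.5]
opening: 0.0004
finger_force: 1.1
```

```bash
python3 th.py; python3 lp.py 0.8 0.2 .1
```

```text
side 104 r 227.2 theta~ 0.821
top 60 r 236.7 theta~ 0.802
wrist 2203 r 233.5 theta~ 0.802
heater [ -0.3 -12.5] z 233.4 F [-0.6  0.8  0.2] t 40.25
0.8 row [0.001, 0.001, -0.005]
0.7 row [0.001, 0.084, 0.049]
0.6 row [0.001, 0.161, 0.11]
0.5 row [0.001, 0.231, 0.178]
0.4 row [0.001, 0.294, 0.251]
0.3 row [0.001, 0.35, 0.33]
0.2 row [0.001, 0.397, 0.414]
```

{"fn": "step_arm", "kwargs": {"moves": [[[0,0.043,0.024,0],[0,0.084,0.049,0],[0,0.123,0.079,0],[0,0.161,0.11,0],[0,0.197,0.144,0],[0,0.231,0.178,0],[0,0.263,0.215,0],[0,0.294,0.251,0]]]}}

```text
time_s: 41.05
tool_pos: [0.5293, -0.0129, 0.171]
tool_rot: [[0.983, -0.183, -0.0], [-0.183, -0.983, -0.0], [-0.0, 0.0, -1.0]]
wrist_force: [0.8, 1.0, 0.2]
opening: 0.0008
finger_force: 0.6
```

```bash
python3 th.py; python3 lp.py 0.4 0 .05
```

```text
side 124 r 223.4 theta~ 0.415
top 67 r 233.5 theta~ 0.393
wrist 1931 r 228.7 theta~ 0.394
heater [ -0.5 -85.9] z 170.9 F [-0.7  0.9 -0.1] t 41.2
0.4 row [0.002, 0.0, 0.001]
0.35 row [0.002, 0.029, 0.04]
0.3 row [0.002, 0.056, 0.08]
0.25 row [0.002, 0.081, 0.121]
0.2 row [0.002, 0.103, 0.163]
0.15 row [0.002, 0.12, 0.206]
0.1 row [0.002, 0.134, 0.25]
0.05 row [0.002, 0.146, 0.295]
0.0 row [0.002, 0.156, 0.339]
```

{"fn": "step_arm", "kwargs": {"moves": [[[0,0.029,0.04,0],[0,0.056,0.08,0],[0,0.081,0.121,0],[0,0.103,0.163,0],[0,0.12,0.206,0],[0,0.134,0.25,0],[0,0.146,0.285,0],[0,0.152,0.31,0]]]}}

```text
time_s: 42.0
tool_pos: [0.5222, -0.0498, 0.0932]
tool_rot: [[0.983, -0.183, -0.001], [-0.183, -0.983, -0.0], [-0.001, 0.0, -1.0]]
wrist_force: [-0.0, -0.4, 0.6]
opening: 0.0007
finger_force: 0.4
```

{"fn": "step_arm", "kwargs": {"moves": [[[0,0.003,0.012,0],[0,0.005,0.022,0],[0,0.005,0.03,0],[0,0.005,0.03,0]]]}}

```text
time_s: 42.4
tool_pos: [0.5224, -0.0507, 0.0869]
tool_rot: [[0.983, -0.183, 0.0], [-0.183, -0.983, -0.0], [0.0, 0.0, -1.0]]
wrist_force: [0.3, -0.2, -0.2]
opening: 0.0
finger_force: 0.0
```

```bash
python3 th.py; python3 lp.py 0.0 0 .05
```

```text
side 33 r 231.0 theta~ 0.016
top 48 r 235.1 theta~ 0.018
wrist 2285 r 224.6 theta~ 0.016
heater [  -0.  -124.2] z 87.1 F [ 0.4 -0.3  0.1] t 42.55
0.0 row [0.0, 0.003, 0.004]
```

{"fn": "step_arm", "kwargs": {"moves": [[[0,0,0.006,0],[0,0,0.01,0],[0,0,0.014,0],[0,0,0.014,0]]]}}

```text
time_s: 42.95
tool_pos: [0.5227, -0.0507, 0.0862]
tool_rot: [[0.983, -0.183, 0.002], [-0.183, -0.983, -0.0], [0.002, -0.0, -1.0]]
wrist_force: [-6.1, 1.3, 11.9]
opening: 0.0005
finger_force: 6.0
```

Firm stop at z = 86 mm with 12 N, so the lid is closed. Retreating and verifying.

{"fn": "step_arm", "kwargs": {"moves": [[[0,0,-0.03,0],[0,0.0,-0.1,0],[0,0.0,-0.25,0],[0,0,-0.42,0],[0,0,-0.6,0],[0,0,-0.7,0],[0,0,-0.7,0]]]}}

```text
time_s: 43.65
tool_pos: [0.5236, -0.0509, 0.2637]
tool_rot: [[0.983, -0.183, 0.008], [-0.183, -0.983, -0.001], [0.009, -0.0, -1.0]]
wrist_force: [-0.3, -0.9, -0.6]
opening: 0.0004
finger_force: 0.0
```

```bash
python3 th.py; python3 chk.py side top wrist
```

```text
side 71 r 231.2 theta~ 0.015
top 167 r 230.6 theta~ 0.015
wrist 1254 r 227.5 theta~ 0.012
side yellow 53 z [0.0755 0.0783] heater xy [  79.6 -123. ]
wrist yellow 273 z [0.0758 0.077 ] heater xy [  74.6 -125.4]
```

View pics/c_side.png

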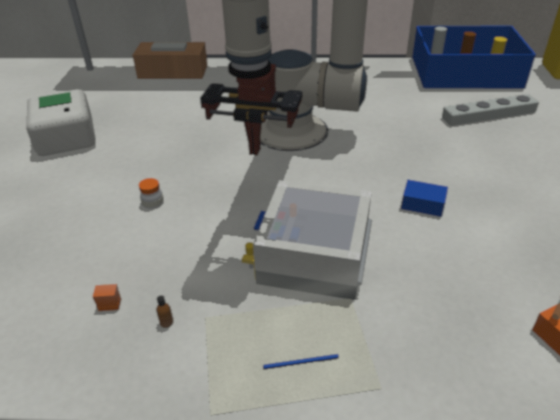

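Side view: the lid is closed (340,240), the pin is in its bracket (250,252), and the bystanders haven't moved. Handing in.

```bash
python3 -c "
from cell import r; print(r.job_done())"
```

```text
the job is handed in; nothing more can be done
None
```

I handed the job in at about 44 s of the 210 s allowed: the pin hangs in the yellow notch, the blue and black cassettes (the only two present) are fully down in their pockets, and the lever and lid are shut. The hand-in returned no verdict, so this rests on my own camera and force checks.

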